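# Close out a batch at the microtome bench

## Robot

A 6-joint arm with a two-finger parallel gripper is mounted at the origin on the work surface. World frame = base frame: x ahead of the robot, y to its left, z up, the work surface at z = 0. Lengths are in m, angles in rad, forces in N, time in s.
With the tool pointing down it reaches from about 0.25 to 0.8 m from the base axis. Payload 8.5 kg.
Tool frame: the origin (TCP) lies at the very end of the fingers, on their centre line; the grasp point (between the pads) lies 19 mm behind it; z points along the fingers, y is the line along which they close (so a half turn about z gives the same grasp; the last joint's range is limited). The gripper opens to 85 mm and grips with 20 to 120 N. Pads are 22 mm wide; open, the fingers measure 114 mm over their backs; the gripper's body (76 mm by 85 mm) begins 54 mm behind the grasp point. The pads swing forward as they close: fully open they stand 13 mm farther back than shut.
Start: joints at [1.195, 0.238, -0.013, 1.319, 0, 1.571], TCP at [0.193, 0.488, 0.231] pointing down, gripper open.
Joint ranges: [-2.66, 2.66], [-1.03, 1.9], [-1.14, 1.46], [-1.82, 2.27], [-1.45, 1.34], [-3.14, 3.14]. Speed limits (rad/s): [2.22, 2.22, 2.79, 3.14, 3.14, 3.14].

## Interface

Orientations are given as [roll, pitch, yaw] about the fixed x, y, z axes, in that order (R = Rz(yaw) Ry(pitch) Rx(roll)).
In Python, from plant import r, read_camera, camera_params gives the robot as it stands.
- The arm moves only by the tool drive_tool, never from a script. Its argument "targets" is text: rows parted by semicolons, each of 7 numbers parted by spaces: the opening, from 0 (shut) to 1 (fully open), then the shift along the tool's x, y, z normalised to -1 to 1, where 1 is 0.05 m, then the turn, a rotation vector about the tool's x, y, z normalised to -1 to 1, where 1 is pi/2 rad. In form: jaw x y z ax ay az; .... A call has 1 to 12 rows; each row shifts and turns the commanded pose from where the row before left it, along the tool's axes as they then stand; what a row does not reach is not made up. A row lasts 1/10 s, in which the tool goes at most 50 mm and 8.59 degrees, less where a joint would pass 70% of its speed; a pose out of reach is approached as far as the arm can. A call with a number of a shift or a turn outside -1 to 1 is refused whole. A call with a gripper value outside its range is refused whole. The fingers move at their own pace and stop on an object; "grip_force" is the grip in N (left out, the last holds). Time passes only in rows, so rows that do not move let the fingers close. It gives the time, the measured TCP pose, the force, the opening and the grip force at its end, in the units of the state.
- r.state(): the state, without advancing time (a new reading comes with each control period).
- read_camera(name): name is "scene" or "side" or "wrist"; returns the picture (420x560x3 uint8, blue, green, red); there is no depth.
- camera_params(name): a dict with "intrinsics" (3x3 intrinsics, pixels), "dist_coeffs" ([k1, k2, p1, p2, k3] as OpenCV has them; the pictures are not rectified), "cam_to_world" (4x4, takes a point from camera to world coordinates); the wrist camera has in their place "mount" (4x4, takes a point from camera to tool coordinates, whose origin is the TCP and whose axes are the flange's). Camera axes: x right, y down, z forward; pixel columns grow to the right and rows downward; lengths in m; the calibration is good to about 2 mm. A picture is of the moment at which its call begins: read the wrist's pose just before it. camera_params takes no time and is no camera call.
- r.sign_off(): hands the job in; it is judged then, once.
The state is a dict: "time_s": time; "joints": joint angles; "qd": joint speeds; "joint_efforts": joint torques, N m; "position": TCP position; "eef_rot": TCP orientation; "ft_force": force on the tool from outside, world axes, zero at the start; "moment": the same for the moment, N m; "opening": finger opening in m; "gripper_force": force on a finger pad.
Only numpy, scipy, OpenCV 4.12 (cv2) and the standard library are available. Lean on these libraries where they do the work, as an engineer would, in place of code of your own. Each camera call takes 0.05 s, during which the arm holds its last target. There are 200 camera calls.

## Task

First log the batch: take the scanner from its cradle, aim its window squarely at the middle of the barcode label on the sloping stand from about 9 cm away and hold it steady there for two seconds, before any cassette goes into a container. Afterwards have the scanner lying home in its cradle again, and drop every finished block (cassette with wax on it) into the wire basket and every empty cassette into the solid-walled reject box. Leave the jar, the slide box and the steel mould where they are.

Things in the scene. Friction and masses are not known exactly. Their poses are not given: they have to be found in the camera images.
- block0: Finished block: green plastic cassette 40 (x) x 28 (y) x 7 mm with a cream wax block 29 x 28 x 10 mm standing on it (its centre 4.5 mm towards the body's -x; the two sides are flush across y), 17 mm high in all; 22 g. Origin: centre of the underside; z up. Lies flat on the cooling slab at the start. May be absent (None).
- block1: Finished block: green plastic cassette 40 (x) x 28 (y) x 7 mm with a cream wax block 29 x 28 x 10 mm standing on it (its centre 4.5 mm towards the body's -x; the two sides are flush across y), 17 mm high in all; 22 g. Origin: centre of the underside; z up. Lies flat on the cooling slab at the start. May be absent (None).
- block2: Finished block: green plastic cassette 40 (x) x 28 (y) x 7 mm with a cream wax block 29 x 28 x 10 mm standing on it (its centre 4.5 mm towards the body's -x; the two sides are flush across y), 17 mm high in all; 22 g. Origin: centre of the underside; z up. Lies flat on the cooling slab at the start. May be absent (None).
- block3: Finished block: green plastic cassette 40 (x) x 28 (y) x 7 mm with a cream wax block 29 x 28 x 10 mm standing on it (its centre 4.5 mm towards the body's -x; the two sides are flush across y), 17 mm high in all; 22 g. Origin: centre of the underside; z up. Lies flat on the cooling slab at the start. May be absent (None).
- block4: Finished block: green plastic cassette 40 (x) x 28 (y) x 7 mm with a cream wax block 29 x 28 x 10 mm standing on it (its centre 4.5 mm towards the body's -x; the two sides are flush across y), 17 mm high in all; 22 g. Origin: centre of the underside; z up. Lies flat on the cooling slab at the start. May be absent (None).
- block5: Finished block: green plastic cassette 40 (x) x 28 (y) x 7 mm with a cream wax block 29 x 28 x 10 mm standing on it (its centre 4.5 mm towards the body's -x; the two sides are flush across y), 17 mm high in all; 22 g. Origin: centre of the underside; z up. Lies flat on the cooling slab at the start. May be absent (None).
- empty0: Empty cassette: the same green plastic cassette without wax, a flat plate 40 (x) x 28 (y) x 7 mm with dark slots on top; 12 g. Origin: centre of the underside; z up. Lies flat on the cooling slab at the start. May be absent (None).
- empty1: Empty cassette: the same green plastic cassette without wax, a flat plate 40 (x) x 28 (y) x 7 mm with dark slots on top; 12 g. Origin: centre of the underside; z up. Lies flat on the cooling slab at the start. May be absent (None).
- empty2: Empty cassette: the same green plastic cassette without wax, a flat plate 40 (x) x 28 (y) x 7 mm with dark slots on top; 12 g. Origin: centre of the underside; z up. Lies flat on the cooling slab at the start. May be absent (None).
- cold_plate: Dark cooling slab, 210 (x) x 260 (y) x 20 mm high, fixed on the bench; the cassettes lie on its flat top. Origin: centre of its underside on the bench.
- basket: Open wire basket of steel wire, fixed on the bench, outside 130 (x) x 160 (y) x 60 mm high, wall 4 mm, floor top 6 mm above the bench; for finished blocks. It stands on the left, in the nearer or the farther place. Origin: centre of its underside.
- reject_box: Open grey plastic box with solid walls, fixed on the bench, outside 130 (x) x 160 (y) x 60 mm high, wall and floor 4 mm; for empty cassettes. It stands on the left, in the other place. Origin: centre of its underside.
- scanner: Black hand-held barcode scanner, loose, about 0.18 kg, 150 mm long (x). Head: x 25 to 75 mm, 48 mm wide (y), z 0 to 36 mm. Handle: x -75 to 27 mm, 28 mm wide, z 12 to 36 mm. The red window in the head's underside looks along the scanner's -z. Origin: middle of the length at the level of the head's underside; z up as it lies in the cradle. Centre of mass about x = 10 mm.
- scanner_grip (a point): Point in the middle of the scanner's handle where it is well gripped across y: scanner frame (0, 0, 26 mm). Axes as the scanner's.
- scanner_window (a point): Centre of the scanner's window: scanner frame (50, 0, 0 mm). It looks along the scanner's -z (straight down in the cradle).
- cradle: White cradle fixed on the bench: base 170 (x) x 75 (y) x 8 mm; a 12 mm rest under the handle's rear end; 20 mm lips beside the head (x 30 to 70 mm) and end stops (32 mm rear, 20 mm front), all with 6 mm play. Nothing beside the handle for x -45 to 28 mm. Origin: centre of underside; with the scanner home its origin is 8 mm above this one and the axes agree (head at +x).
- label_stand: Small aluminium stand fixed on the bench at the far right, 85 (x) x 100 (y) mm, at most 48 mm high, with a sloping face that rises away from the robot. Origin: centre of its underside.
- label: White paper barcode label, 50 x 70 mm, on the stand's sloping face. Origin: centre of the label on its surface, about 29 mm above the bench. Its z is the normal out of the paper, tipped 0.45 rad from vertical towards the robot side; its x runs up the slope, y across.
- specimen_jar: Bystander: clear specimen jar 48 mm across, 65 mm high, beyond the slab. Origin: centre of the underside.
- slide_box: Bystander: blue slide box 85 x 55 x 32 mm, beyond the slab. Origin: centre of the underside.
- mould: Bystander: small open steel embedding mould 48 x 38 x 14 mm, beyond the slab on the left. Origin: centre of the underside.
Mind the look-alikes: they are no part of the job. What is shaped like the empty2 but brown or pink is not meant.

How it is judged:
By the outcome, as a careful person would: the job done as asked, in the order asked, and still so for the second after the job is handed in, with the robot touching nothing.
Of block0, block1, block2, block3, block4, block5 only 4 to 6 are there at a start; the rules pass over those that are not, and their reading is None.
Of empty0, empty1, empty2 only 2 to 3 are there at a start; the rules pass over those that are not, and their reading is None.
At some moment in a run one of block0, block1, block2, block3, block4, block5, empty0, empty1, empty2 may be knocked a few centimetres aside while the robot is not near it.
It also fails if it takes over 210 s, if anything falls off the work surface, if the arm or the gripper's body presses on something with over 40 N, if the wrist force passes 120 N, or if a joint passes its speed limit or range.

## Working session

There is one attempt and no reset: what is moved stays moved. The work goes in short steps, Python scripts to look and compute and a tool call to move; the robot and the scene stay as the last step left them, time stands still between calls to the robot, and variables do not carry over. Pictures are saved under pics/ and viewed, at most 14 in all, crops included, and the job is handed in when it is done.

Besides the shell and the picture viewer there is one more tool, called after ">>>" as name(argument=value, ...), one argument or row to a line, values as JSON. drive_tool: Moves the arm, as the interface text tells. Its arguments: {"type":"object","properties":{"targets":{"type":"string"},"grip_force":{"type":"number"}},"required":["targets"]}

```bash
ls; mkdir -p pics
python3 - <<'E'
from plant import r, read_camera, camera_params
import cv2
for n in ["scene","side","wrist"]:
    cv2.imwrite(f"pics/{n}0.png",read_camera(n))
    print(n,camera_params(n))
print(r.state())
E
```

```text
pics
scene {'intrinsics': array([[407.99821193,   0.        , 278.5860797 ],
       [  0.        , 407.99821193, 219.27743393],
       [  0.        ,   0.        ,   1.        ]]), 'dist_coeffs': array([-0.06803907,  0.        ,  0.        ,  0.        ,  0.        ]), 'cam_to_world': array([[-0.36696002,  0.75334347, -0.54572334,  1.09943842],
       [ 0.93020086,  0.29201713, -0.22237885,  0.22278334],
       [-0.00816709, -0.58923647, -0.80791935,  0.79676303],
       [ 0.        ,  0.        ,  0.        ,  1.        ]])}
side {'intrinsics': array([[420.94603852,   0.        , 281.4667672 ],
       [  0.        , 420.94603852, 217.79548487],
       [  0.        ,   0.        ,   1.        ]]), 'dist_coeffs': array([-0.09982074,  0.        ,  0.        ,  0.        ,  0.        ]), 'cam_to_world': array([[-0.9972074 , -0.06387486,  0.03869623,  0.51694922],
       [-0.07234564,  0.69763253, -0.71279377,  0.83403276],
       [ 0.01853385, -0.71360273, -0.70030539,  0.85571852],
       [ 0.        ,  0.        ,  0.        ,  1.        ]])}
wrist {'intrinsics': array([[364.75263038,
[... 548 characters left out ...]
  1.00000000e+00]])}
{'time_s': 0.15, 'joints': array([ 1.19500250e+00,  2.38638484e-01, -1.40304872e-02,  1.31921898e+00,
        4.24567090e-05,  1.57081470e+00]), 'qd': array([-0.000604  ,  0.00085694,  0.00316748,  0.000417  , -0.00059743,
       -0.00042651]), 'joint_efforts': array([ 4.82880350e-04, -5.39078450e+01,  3.46598053e+01,  1.44822977e-02,
        1.18309168e-05, -9.84611859e-07]), 'position': array([0.19255385, 0.48807738, 0.2308394 ]), 'eef_rot': array([-3.14050103e+00, -4.24366269e-05,  2.76578040e+00]), 'ft_force': array([-1.31636166,  0.47928577,  0.03152369]), 'moment': array([-0.01903675,  0.01797087,  0.04338035]), 'gripper_force': 0.0, 'opening': 0.08498363526826518}
```

View pics/scene0.png

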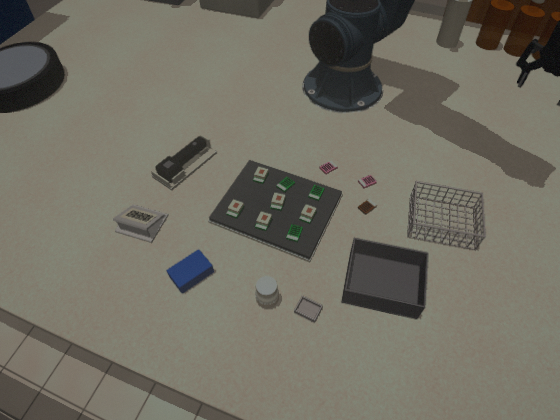

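View pics/side0.png

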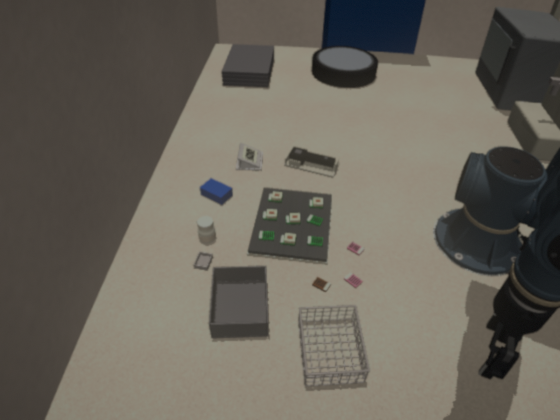

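The scene shows 5 blocks (scene px 261,173; 278,200; 308,212; 263,219; 235,208) and 3 empties (286,184; 317,191; 295,231) on the slab. The look-alikes are off the slab: pink at (328,168) and (367,181), brown at (367,207). The scanner is at (183,160), the stand at (140,218), the basket is near (446,213) and the reject box is far (386,278).

```bash
cat > h.py <<'E'
import numpy as np, cv2
from scipy.spatial.transform import Rotation as R
from plant import r, read_camera, camera_params
def pose(name, st=None):
    p=camera_params(name)
    if name!="wrist": return p,p["cam_to_world"]
    st=st or r.state(); T=np.eye(4); T[:3,:3]=R.from_euler("xyz",st["eef_rot"]).as_matrix(); T[:3,3]=st["position"]
    return p,T@p["mount"]
def w(name,uv,z,T=None):
    p,M=pose(name); M=M if T is None else T
    uv=np.atleast_2d(np.float64(uv))
    d=cv2.undistortPoints(uv[:,None],p["intrinsics"],p["dist_coeffs"])[:,0]
    d=np.c_[d,np.ones(len(d))]@M[:3,:3].T
    return M[:3,3]+d*((z-M[2,3])/d[:,2])[:,None]
def px(name,P,T=None):
    p,M=pose(name); M=M if T is None else T
    P=(np.atleast_2d(P)-M[:3,3])@M[:3,:3]
    return cv2.projectPoints(P,np.zeros(3),np.zeros(3),p["intrinsics"],p["dist_coeffs"])[0][:,0]
def go(pos,Rt,st=None):
    "shift in tool axes (mm) and rotvec in tool axes (deg) from the present pose"
    st=st or r.state(); C=R.from_euler("xyz",st["eef_rot"])
    print("shift/50mm",np.round(C.inv().apply(np.array(pos)-st["position"])/.05,3),"rot/90deg",np.round((C.inv()*Rt).as_rotvec()/(np.pi/2),4))
def down(yaw): # yaw of tool x axis, pointing down
    return R.from_euler("xyz",[np.pi,0,yaw])
E
python3 - <<'E'
from h import *
im=cv2.imread("pics/scene0.png")
cv2.imwrite("pics/c1.png",cv2.resize(im[125:245,100:260],None,fx=5,fy=5,interpolation=cv2.INTER_CUBIC))
for n,u,z in [("scanner head","173 168",.04),("handle end","205 143",.044),("label","140 215",.029),("basketc","446 215",.03),("rejectc","386 278",.03),("slab l","249 162",.02),("slab n","341 192",.02),("slab","309 254",.02),("slab","211 219",.02)]:
    print(n,w("scene",[float(x) for x in u.split()],z).round(3))
for u,z in [((250,154),.029),((297,158),.044),((332,344),.03),((240,300),.03)]: print(w("side",u,z).round(3))
E
```

```text
scanner head [[ 0.535 -0.296  0.04 ]]
handle end [[ 0.428 -0.26   0.044]]
label [[ 0.688 -0.3    0.029]]
basketc [[0.427 0.376 0.03 ]]
rejectc [[0.642 0.28  0.03 ]]
slab l [[ 0.429 -0.132  0.02 ]]
slab n [[0.441 0.123 0.02 ]]
slab [[0.639 0.107 0.02 ]]
slab [[ 0.632 -0.14   0.02 ]]
[[ 0.689 -0.3    0.029]]
[[ 0.532 -0.272  0.044]]
[[0.425 0.373 0.03 ]]
[[0.639 0.276 0.03 ]]
```

View pics/c1.png

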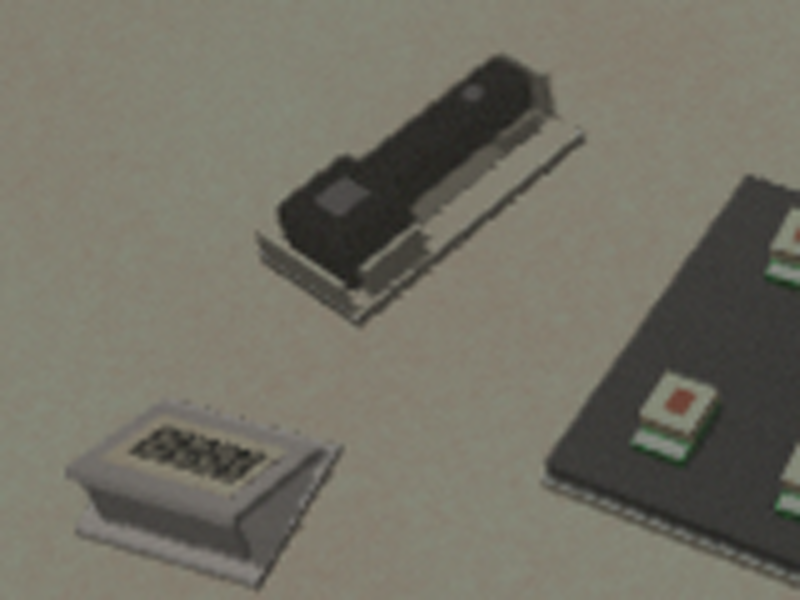

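Scanner head points away from the robot (crop centre 340,195). The label centre is at scene px (140,216), about (0.69,-0.30), and both cameras agree on it. I'll turn the wrist and go over there for a close look.

>>> drive_tool(
  targets="1 0 0 -0.15 0 0 0.094;1 0 0 -0.15 0 0 0.094;1 0 0 -0.15 0 0 0.094;1 0 0 -0.15 0 0 0.094;1 0 0 -0.15 0 0 0.094;1 0 0 -0.15 0 0 0.094;1 0 0 -0.15 0 0 0.094;1 0 0 -0.15 0 0 0.094;1 0 0 -0.15 0 0 0.094;1 0 0 -0.15 0 0 0.094;1 0 0 -0.15 0 0 0.094;1 0 0 -0.15 0 0 0.094",
)

```text
time_s: 1.35
position: [0.2378, 0.4653, 0.3212]
eef_rot: [-3.098, 0.003, 1.076]
ft_force: [-0.1, -0.0, -0.3]
opening: 0.0853
gripper_force: 0.0
```

>>> drive_tool(
  targets="1 0 0 0 0 0 0.094;1 0 0 0 0 0 0.094;1 0 0 0 0 0 0.094;1 0 0 0 0 0 0.094;1 0 0 0 0 0 0.094;1 0 0 0 0 0 0.094;1 0 0 0 0 0 0.094;1 0 0 0 0 0 0.094",
)

```text
time_s: 2.15
position: [0.4213, 0.2287, 0.3218]
eef_rot: [-2.899, 0.171, 0.344]
ft_force: [1.1, 0.5, 0.6]
opening: 0.0856
gripper_force: 0.0
```

Run:
```python
from h import *
print(r.state()["position"],r.state()["eef_rot"])
go([.54,-.285,.33],down(-.2))
a=w("scene",[(172,189.4),(216.6,152)],0);print(a, np.arctan2(*(a[0]-a[1])[[1,0]]))
```

```text
[0.42126548 0.22868513 0.32176942] [-2.89913739  0.17085478  0.34419445]
shift/50mm [-1.241 10.177 -2.469] rot/90deg [-0.1206  0.1473  0.3307]
[[ 0.57187139 -0.28732759  0.        ]
 [ 0.40911989 -0.24067328  0.        ]] -0.2791735547640714
```

Run:
```python
from h import *
s=r.state();print(s["joints"].round(3),s["qd"].round(3),s["position"],s["eef_rot"])
```

```text
[0.343 0.267 0.216 1.691 0.242 3.141] [-0.888  0.105  0.06   0.283  0.166  0.001] [0.42126548 0.22868513 0.32176942] [-2.89913739  0.17085478  0.34419445]
```

>>> drive_tool(
  targets="1 0 0 0 0 0 -0.09;1 0 0 0 0 0 -0.09;1 0 0 0 0 0 -0.09;1 0 0 0 0 0 -0.09;1 0 0 0 0 0 -0.09;1 0 0 0 0 0 -0.09;1 0 0 0 0 0 -0.09;1 0 0 0 0 0 -0.09;1 0 0 0 0 0 -0.09;1 0 0 0 0 0 -0.09;1 0 0 0 0 0 0;1 0 0 0 0 0 0",
)

```text
time_s: 3.35
position: [0.4205, 0.23, 0.3219]
eef_rot: [-2.931, -0.207, 1.715]
ft_force: [0.2, -0.2, -0.1]
opening: 0.0855
gripper_force: 0.0
```

Run:
```python
from h import *
s=r.state();print(s["joints"].round(3),s["position"],s["eef_rot"])
go([.54,-.285,.33],down(2.862))
```

```text
[0.347 0.266 0.216 1.69  0.241 1.731] [0.42053    0.2300266  0.32192746] [-2.93094624 -0.20716532  1.71476633]
shift/50mm [-10.278   0.381  -2.459] rot/90deg [-0.0432 -0.1928 -0.711 ]
```

>>> drive_tool(
  targets="1 0 0 0 -0.0054 -0.0241 -0.089;1 0 0 0 -0.0054 -0.0241 -0.089;1 0 0 0 -0.0054 -0.0241 -0.089;1 0 0 0 -0.0054 -0.0241 -0.089;1 0 0 0 -0.0054 -0.0241 -0.089;1 0 0 0 -0.0054 -0.0241 -0.089;1 0 0 0 -0.0054 -0.0241 -0.089;1 0 0 0 -0.0054 -0.0241 -0.089;1 0 0 0 0 0 0;1 0 0 0 0 0 0",
)

```text
time_s: 4.35
position: [0.4203, 0.2301, 0.3223]
eef_rot: [3.14, -0.0, 2.862]
ft_force: [0.6, -0.2, 0.4]
opening: 0.0849
gripper_force: 0.0
```

Run:
```python
from h import *
s=r.state();print(s["joints"].round(3),s["position"],s["eef_rot"])
go([.54,-.285,.33],down(2.862))
```

```text
[5.000e-01 1.430e-01 9.600e-02 1.522e+00 1.000e-03 7.800e-01] [0.42027883 0.23008504 0.32225778] [ 3.13976799e+00 -4.40428815e-05  2.86191916e+00]
shift/50mm [-5.145 -9.24  -0.172] rot/90deg [ 0.0012 -0.     -0.0001]
```

>>> drive_tool(
  targets="1 -0.43 -0.77 0 0 0 0;1 -0.43 -0.77 0 0 0 0;1 -0.43 -0.77 0 0 0 0;1 -0.43 -0.77 0 0 0 0;1 -0.43 -0.77 0 0 0 0;1 -0.43 -0.77 0 0 0 0;1 -0.43 -0.77 0 0 0 0;1 -0.43 -0.77 0 0 0 0;1 -0.43 -0.77 0 0 0 0;1 -0.43 -0.77 0 0 0 0;1 -0.43 -0.77 0 0 0 0;1 -0.43 -0.77 0 0 0 0",
)

```text
time_s: 5.55
position: [0.544, -0.2868, 0.3209]
eef_rot: [3.139, -0.0, 2.862]
ft_force: [0.2, 0.9, 0.5]
opening: 0.0854
gripper_force: 0.0
```

>>> drive_tool(
  targets="1 0 0 0 0 0 0;1 0 0 0 0 0 0;1 0 0 0 0 0 0",
)

```text
time_s: 5.85
position: [0.5438, -0.2841, 0.3212]
eef_rot: [3.139, -0.0, 2.865]
ft_force: [-0.1, 0.3, 0.0]
opening: 0.0852
gripper_force: 0.0
```

Run:
```python
from h import *
s=r.state();print(s["joints"].round(3),s["position"],s["eef_rot"])
np.save("T1.npy",pose("wrist",s)[1])
cv2.imwrite("pics/w1.png",read_camera("wrist"))
```

```text
[-0.483  0.393  0.438  1.617  0.002 -0.206] [ 0.54379073 -0.28406301  0.32119918] [ 3.13920385e+00 -2.56534550e-04  2.86536431e+00]
```

View pics/w1.png

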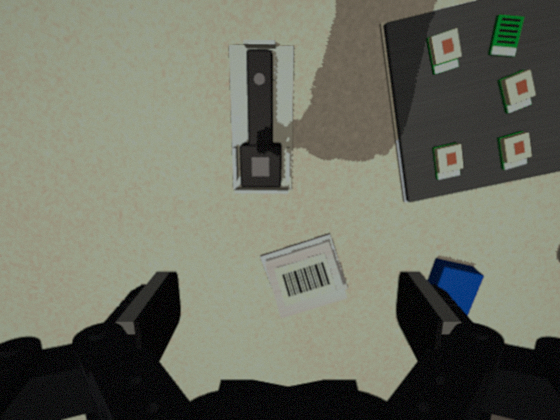

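The wrist picture shows the cradle with the scanner at px (231..293, 44..189), scanner head (261,166), handle around (259,95). The label barcode is centred at (305,281), turned about -13° in the picture. I'll fit both and overlay.

```bash
cat > m1.py <<'E'
from h import *
T=np.load("T1.npy"); im=cv2.imread("pics/w1.png")
c=w("wrist",[(231,44),(293,44),(293,189),(233,189)],.008,T); print(c.round(4),c.mean(0).round(4))
e=c[3]-c[0]+c[2]-c[1]; cy=np.arctan2(e[1],e[0]); print("yaw",cy,"len",np.linalg.norm(e)/2, np.linalg.norm(c[1]-c[0]))
s=w("wrist",[(261,166),(259,78)],.044,T); print("button/head",s.round(4),np.arctan2(*(s[0]-s[1])[[1,0]]))
lc=w("wrist",(305.5,280.5),.029,T)[0]; print("label",lc.round(4), "scene", w("scene",(140,216),.029).round(4))
e=w("wrist",[(282,272),(325,262)],.029,T); ey=e[1]-e[0]; ly=np.arctan2(ey[1],ey[0])-np.pi/2; print("label yaw",ly)
def lab(yaw): 
    n=np.array([-np.sin(.45)*np.cos(yaw),-np.sin(.45)*np.sin(yaw),np.cos(.45)]); y=np.array([-np.sin(yaw),np.cos(yaw),0]); return np.cross(y,n),y,n
def draw(P,col):
    global im
    q=(px("wrist",P,T)*4).round().astype(int); cv2.polylines(big,[q],True,col,1)
big=cv2.resize(im,None,fx=4,fy=4,interpolation=cv2.INTER_CUBIC)
x,y,n=lab(ly); draw([lc+a*x*.025+b*y*.035 for a,b in[(1,1),(1,-1),(-1,-1),(-1,1)]],(0,0,255))
o=c.mean(0); X=np.array([np.cos(cy),np.sin(cy),0]);Y=np.array([-X[1],X[0],0]);Z=np.array([0,0,1])
B=lambda x0,x1,h,z:[np.array([o[0],o[1],z])+a*X+b*Y for a,b in[(x0,-h),(x1,-h),(x1,h),(x0,h)]]
draw(B(-.085,.085,.0375,.008),(255,0,0));draw(B(.025,.075,.024,.044),(0,255,0));draw(B(-.075,.027,.014,.044),(0,255,0))
cv2.imwrite("pics/o1.png",np.hstack([big[140:740,880:1240],big[900:1340,1000:1440][:,:][ :].copy() if 0 else cv2.copyMakeBorder(big[900:1340,1000:1440],0,160,0,0,cv2.BORDER_CONSTANT)]))
E
python3 m1.py
```

```text
[[ 0.3926 -0.3087  0.008 ]
 [ 0.4119 -0.2404  0.008 ]
 [ 0.5754 -0.2859  0.008 ]
 [ 0.5545 -0.3596  0.008 ]] [ 0.4836 -0.2986  0.008 ]
yaw -0.287975648442715 len 0.16966532893909805 0.07102033838083369
button/head [[ 0.5314 -0.3126  0.044 ]
 [ 0.4395 -0.2868  0.044 ]] -0.2736048432419949
label [ 0.6933 -0.3021  0.029 ] scene [[ 0.6906 -0.2983  0.029 ]]
label yaw -0.027752337009073313
```

View pics/o1.png

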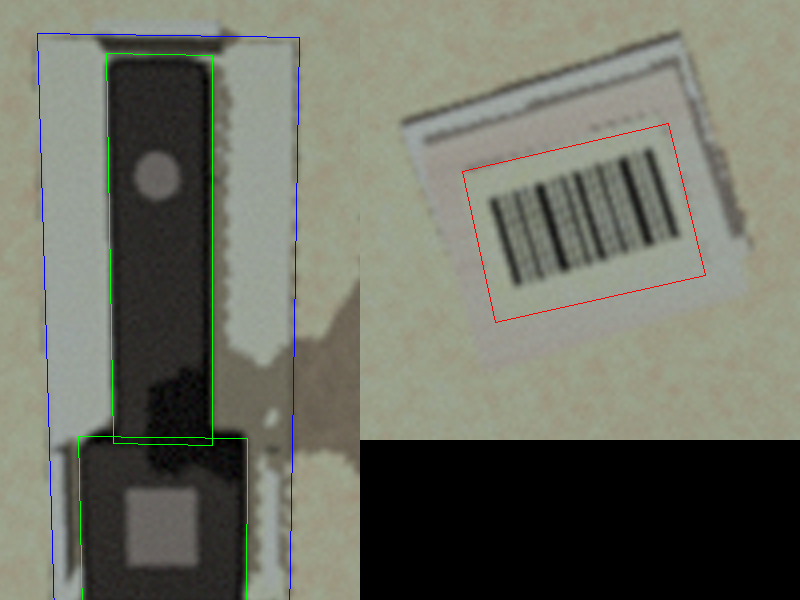

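The overlay fits the scanner well. The label centre matches too, but the bars are about 4° steeper than my rectangle, so the label yaw is about +0.045. Next I'll go to the handle.

Run:
```python
from h import *
go([.483,-.2988,.12],down(np.pi-.281))
```

```text
shift/50mm [ 1.089 -0.63   4.03 ] rot/90deg [0.0014 0.0002 0.0038]
```

>>> drive_tool(
  targets="1 0.18 -0.105 0.67 0 0 0.0038;1 0.18 -0.105 0.67 0 0 0;1 0.18 -0.105 0.67 0 0 0;1 0.18 -0.105 0.67 0 0 0;1 0.18 -0.105 0.67 0 0 0;1 0.19 -0.105 0.67 0 0 0;1 0 0 0 0 0 0;1 0 0 0 0 0 0",
)

```text
time_s: 6.7
position: [0.4835, -0.2988, 0.1216]
eef_rot: [3.14, 0.001, 2.862]
ft_force: [0.5, -0.6, -0.3]
opening: 0.0853
gripper_force: 0.0
```

Run:
```python
from h import *
go([.483,-.2988,.018],down(np.pi-.281))
```

```text
shift/50mm [ 0.012 -0.006  2.071] rot/90deg [0.0012 0.0007 0.0008]
```

>>> drive_tool(
  targets="1 0 0 0.4 0 0 0;1 0 0 0.4 0 0 0;1 0 0 0.4 0 0 0;1 0 0 0.4 0 0 0;1 0 0 0.3 0 0 0;1 0 0 0.15 0 0 0;1 0 0 0 0 0 0;0.2 0 0 0 0 0 0;0.2 0 0 0 0 0 0;0.2 0 0 0 0 0 0;0.2 0 0 0 0 0 0;0.2 0 0 0 0 0 0",
  grip_force=60,
)

```text
time_s: 7.9
position: [0.4836, -0.2996, 0.0186]
eef_rot: [3.14, 0.002, 2.862]
ft_force: [-0.2, 0.7, 5.0]
opening: 0.0271
gripper_force: 60.3
```

>>> drive_tool(
  targets="0 0 0 0 0 0 0;0 0 0 0 0 0 0;0 0 0 0 0 0 0;0 0 0 0 0 0 0;0 0 0 0 0 0 0",
)

```text
time_s: 8.4
position: [0.4836, -0.2996, 0.0186]
eef_rot: [3.14, 0.002, 2.861]
ft_force: [-1.0, 1.0, 5.7]
opening: 0.0271
gripper_force: 60.3
```

Run:
```python
from h import *
s=r.state(); print(s["position"],s["eef_rot"],s["opening"],s["gripper_force"])
np.save("grasp.npy",np.r_[s["position"],s["eef_rot"]])
```

```text
[ 0.48356577 -0.29959903  0.01863141] [3.14005445e+00 1.85462309e-03 2.86146959e+00] 0.02706244672318352 60.305108428001404
```

>>> drive_tool(
  targets="0 0 0 -0.2 0 0 0;0 0 0 -0.4 0 0 0;0 0 0 -0.5 0 0 0;0 0 0 -0.5 0 0 0;0 0 0 -0.5 0 0 0;0 0 0 -0.5 0 0 0;0 0 0 -0.4 0 0 0;0 0 0 0 0 0 0;0 0 0 0 0 0 0;0 0 0 0 0 0 0",
)

```text
time_s: 9.4
position: [0.4823, -0.2992, 0.1666]
eef_rot: [3.139, -0.001, 2.862]
ft_force: [-0.2, 0.1, -2.6]
opening: 0.027
gripper_force: 59.3
```

```bash
cat > m2.py <<'E'
from h import *
s=r.state(); print(s["position"],s["opening"],s["ft_force"])
yaw=.045; lc=np.array([.692,-.301,.029])
n=np.array([-np.sin(.45)*np.cos(yaw),-np.sin(.45)*np.sin(yaw),np.cos(.45)]); y=np.array([-np.sin(yaw),np.cos(yaw),0]); x=np.cross(y,n)
print("tcp now at window rel label (x,y,n) mm:")
Rt=R.from_matrix(np.c_[-x,y,-n])
C=R.from_euler("xyz",s["eef_rot"]).as_matrix()
win=s["position"]+C@[-.05,0,.0106]
print((np.c_[x,y,n].T@(win-lc)*1e3).round(1), "axis err deg",np.degrees(np.arccos(C[:,2]@-n)))
go(lc+.09*n-.05*x+.0106*n,Rt)
E
python3 m2.py
```

```text
[ 0.48232901 -0.29918427  0.16663036] 0.026970878510249128 [-0.20135491  0.09192426 -2.59076338]
tcp now at window rel label (x,y,n) mm:
[-90.6  -4.7 184.8] axis err deg 25.81182475481157
shift/50mm [-2.359  0.554  1.374] rot/90deg [-0.045  -0.2845 -0.2038]
```

>>> drive_tool(
  targets="0 0 0 0 -0.009 -0.0569 -0.0408;0 0 0 0 -0.009 -0.0569 -0.0408;0 0 0 0 -0.009 -0.0569 -0.0408;0 0 0 0 -0.009 -0.0569 -0.0408;0 0 0 0 -0.009 -0.0569 -0.0408;0 0 0 0 0 0 0;0 0 0 0 0 0 0;0 0 0 0 0 0 0",
)

```text
time_s: 10.2
position: [0.4835, -0.2998, 0.1678]
eef_rot: [-3.141, 0.45, -3.097]
ft_force: [-0.0, -0.4, -1.7]
opening: 0.027
gripper_force: 59.3
```

```bash
python3 m2.py
```

```text
[ 0.48350037 -0.29984484  0.16778679] 0.02703753215416653 [-0.03824802 -0.44297759 -1.67802867]
tcp now at window rel label (x,y,n) mm:
[-77.1  10.5 204.9] axis err deg 0.06666447473529767
shift/50mm [-1.543 -0.207  2.299] rot/90deg [-0.0007 -0.     -0.0002]
```

>>> drive_tool(
  targets="0 -0.257 -0.0345 0.383 0 0 0;0 -0.257 -0.0345 0.383 0 0 0;0 -0.257 -0.0345 0.383 0 0 0;0 -0.257 -0.0345 0.383 0 0 0;0 -0.257 -0.0345 0.383 0 0 0;0 -0.257 -0.0345 0.383 0 0 0;0 0 0 0 0 0 0;0 0 0 0 0 0 0;0 0 0 0 0 0 0",
)

```text
time_s: 11.1
position: [0.6029, -0.3044, 0.0982]
eef_rot: [-3.14, 0.451, -3.096]
ft_force: [-0.1, 0.5, -1.8]
opening: 0.0271
gripper_force: 59.4
```

```bash
python3 m2.py
python3 - <<'E'
from h import *
a=read_camera("side");b=read_camera("scene")
f=lambda i,x,y:cv2.resize(i[y:y+100,x:x+100],(400,400),interpolation=cv2.INTER_CUBIC)
cv2.imwrite("pics/scan.png",np.hstack([f(a,210,90),f(b,100,140)]))
E
```

```text
[ 0.60290801 -0.3043949   0.09818934] 0.027107891880907297 [-0.08636292  0.53358729 -1.78423586]
tcp now at window rel label (x,y,n) mm:
[-0.2  0.7 90.5] axis err deg 0.07158964815529546
shift/50mm [-0.004 -0.012  0.01 ] rot/90deg [-0.0005  0.0006  0.0006]
```

View pics/scan.png

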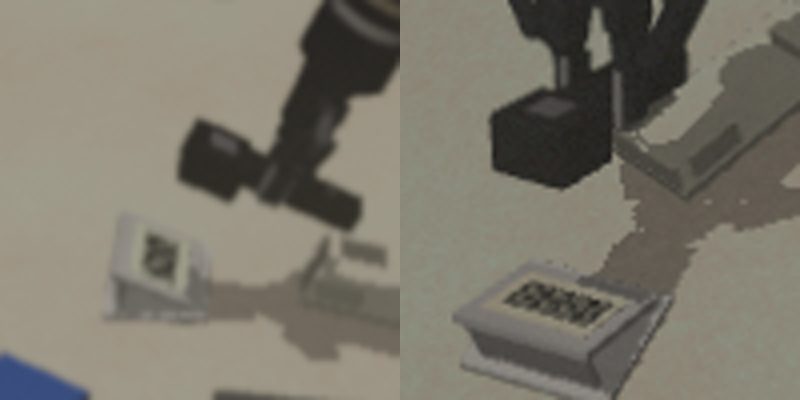

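The scanner is held parallel over the label. I'll check the head's button pixel against prediction (side 266,126; scene 139,166) while I hold for the scan.

>>> drive_tool(
  targets="0 0 0 0 0 0 0;0 0 0 0 0 0 0;0 0 0 0 0 0 0;0 0 0 0 0 0 0;0 0 0 0 0 0 0;0 0 0 0 0 0 0;0 0 0 0 0 0 0;0 0 0 0 0 0 0;0 0 0 0 0 0 0;0 0 0 0 0 0 0;0 0 0 0 0 0 0;0 0 0 0 0 0 0",
)

```text
time_s: 12.4
position: [0.6029, -0.3046, 0.0982]
eef_rot: [-3.14, 0.452, -3.096]
ft_force: [-0.2, 0.3, -2.7]
opening: 0.0268
gripper_force: 59.4
```

>>> drive_tool(
  targets="0 0 0 0 0 0 0;0 0 0 0 0 0 0;0 0 0 0 0 0 0;0 0 0 0 0 0 0;0 0 0 0 0 0 0;0 0 0 0 0 0 0;0 0 0 0 0 0 0;0 0 0 0 0 0 0;0 0 0 0 0 0 0;0 0 0 0 0 0 0;0 0 0 0 0 0 0;0 0 0 0 0 0 0",
)

```text
time_s: 13.6
position: [0.6029, -0.3046, 0.0982]
eef_rot: [-3.14, 0.452, -3.096]
ft_force: [0.3, 0.4, -2.7]
opening: 0.0272
gripper_force: 59.4
```

```bash
python3 m2.py;  python3 - <<'E'
from h import *
s=r.state();C=R.from_euler("xyz",s["eef_rot"]).as_matrix()
top=s["position"]+C@[-.05,0,.0106-.036]
print(px("side",top),px("scene",top)); 
l=np.array([.692,-.301,.029]);print("label px",px("side",l),px("scene",l))
E
```

```text
[ 0.60288932 -0.3045944   0.09815519] 0.02722453632558718 [ 0.26239519  0.40384079 -2.65283193]
tcp now at window rel label (x,y,n) mm:
[-0.2  0.5 90.5] axis err deg 0.1094287344776326
shift/50mm [-0.004 -0.008  0.009] rot/90deg [-0.0006  0.0011  0.0006]
[[265.40017144 124.69877775]] [[137.25374199 166.70780937]]
label px [[249.03680805 153.67900052]] [[138.74136219 216.11260988]]
```

Both agree within 1–2 px, so the scan is done. Now reversing back to the cradle.

>>> drive_tool(
  targets="0 0.257 0.0345 -0.383 0 0 0;0 0.257 0.0345 -0.383 0 0 0;0 0.257 0.0345 -0.383 0 0 0;0 0.257 0.0345 -0.383 0 0 0;0 0.257 0.0345 -0.383 0 0 0;0 0.257 0.0345 -0.383 0 0 0;0 0 0 0 0.009 0.0569 0.0408;0 0 0 0 0.009 0.0569 0.0408;0 0 0 0 0.009 0.0569 0.0408;0 0 0 0 0.009 0.0569 0.0408;0 0 0 0 0.009 0.0569 0.0408;0 0 0 0 0 0 0",
)

```text
time_s: 14.8
position: [0.4851, -0.2997, 0.1671]
eef_rot: [3.14, -0.001, 2.862]
ft_force: [-0.0, -0.6, -2.7]
opening: 0.027
gripper_force: 59.5
```

>>> drive_tool(
  targets="0 0 0 0 0 0 0;0 0 0 0 0 0 0",
)

```text
time_s: 15.0
position: [0.4825, -0.2994, 0.1678]
eef_rot: [3.139, 0.002, 2.863]
ft_force: [-0.7, -0.2, -1.6]
opening: 0.0271
gripper_force: 59.5
```

Run:
```python
from h import *
g=np.load("grasp.npy"); go(g[:3],R.from_euler("xyz",g[3:]))
```

```text
shift/50mm [-0.016 -0.003  2.984] rot/90deg [0.0004 0.0001 0.0007]
```

>>> drive_tool(
  targets="0 -0.016 0 0.5 0 0 0;0 0 0 0.5 0 0 0;0 0 0 0.5 0 0 0;0 0 0 0.5 0 0 0;0 0 0 0.4 0 0 0;0 0 0 0.3 0 0 0;0 0 0 0.18 0 0 0;0 0 0 0.09 0 0 0;0 0 0 0 0 0 0;0 0 0 0 0 0 0",
)

```text
time_s: 16.0
position: [0.4843, -0.2999, 0.0202]
eef_rot: [3.14, 0.002, 2.862]
ft_force: [-0.4, -0.7, -2.5]
opening: 0.0271
gripper_force: 59.6
```

Run:
```python
from h import *
s=r.state();print(s["ft_force"]);g=np.load("grasp.npy"); go(g[:3],R.from_euler("xyz",g[3:]))
```

```text
[-0.36856602 -0.73840307 -2.46418523]
shift/50mm [0.015 0.002 0.031] rot/90deg [-0.0001  0.0001  0.0001]
```

>>> drive_tool(
  targets="0 0 0 0.035 0 0 0;0 0 0 0 0 0 0;0.4 0 0 0 0 0 0;1 0 0 0 0 0 0;1 0 0 0 0 0 0;1 0 0 0 0 0 0;1 0 0 -0.3 0 0 0;1 0 0 -0.5 0 0 0;1 0 0 -0.8 0 0 0;1 0 0 -0.9 0 0 0;1 0 0 -0.9 0 0 0;1 0 0 -0.8 0 0 0",
)

```text
time_s: 17.2
position: [0.4837, -0.2999, 0.23]
eef_rot: [3.14, 0.002, 2.862]
ft_force: [0.5, -0.3, -0.4]
opening: 0.0857
gripper_force: 0.0
```

Run:
```python
from h import *
s=r.state();print(s["position"])
go([.57,-.01,.30],down(np.pi))
```

```text
[ 0.48367145 -0.29985993  0.23000211]
shift/50mm [-0.06   6.051 -1.391] rot/90deg [ 0.0007  0.0012 -0.1783]
```

>>> drive_tool(
  targets="1 0.185 0.7 -0.174 0 0 0;1 0.185 0.7 -0.174 0 0 0;1 0.185 0.7 -0.174 0 0 0;1 0.185 0.7 -0.174 0 0 0;1 0.185 0.7 -0.174 0 0 0;1 0.185 0.7 -0.174 0 0 0;1 0.185 0.7 -0.174 0 0 0;1 0.185 0.7 -0.174 0 0 0;1 0 0 0 0 0 -0.089;1 0 0 0 0 0 -0.089;1 0 0 0 0 0 0;1 0 0 0 0 0 0",
)

```text
time_s: 18.4
position: [0.4898, -0.0105, 0.2976]
eef_rot: [3.14, 0.001, 3.137]
ft_force: [-0.2, 0.2, 0.1]
opening: 0.0854
gripper_force: 0.0
```

```bash
cat > cas.py <<'E'
from h import *
# find cassettes on slab by colour; fit a rectangle to each
def find(tag,show=True):
    s=r.state(); T=pose("wrist",s)[1]; im=read_camera("wrist")
    np.save(f"T{tag}.npy",T); cv2.imwrite(f"pics/w{tag}.png",im)
    hsv=cv2.cvtColor(im,cv2.COLOR_BGR2HSV)
    g=cv2.inRange(hsv,(45,110,50),(85,255,255)); cv2.imwrite(f"pics/g{tag}.png",g)
    print(s["position"],s["eef_rot"])
    return im,T
if __name__=="__main__": find("2")
E
python3 cas.py
```

```text
[ 0.48983766 -0.01051558  0.29758854] [3.14017271e+00 9.59966756e-04 3.13697153e+00]
```

View pics/w2.png

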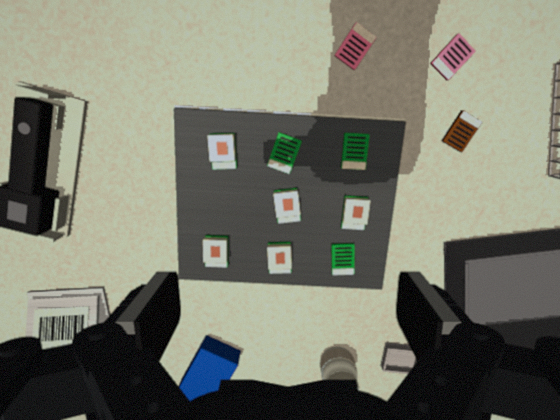

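The picture shows the scanner home again (left). Blocks are at (222,150), (287,206), (356,212), (215,251), (280,258). Empties are at (285,150), (356,149), (343,257). Pink and brown are off the slab at the upper right. Next I'll fit the silhouette of each.

```bash
cat > fit.py <<'E'
from h import *
from scipy.optimize import minimize
def mask(im):
    hsv=cv2.cvtColor(im,cv2.COLOR_BGR2HSV)
    m=((hsv[...,2]>105)|((hsv[...,1]>110)&(hsv[...,2]>45)&(hsv[...,0]>40)&(hsv[...,0]<90))).astype(np.uint8)*255
    return m
def corners(p,block):
    x,y,a=p; c,s=np.cos(a),np.sin(a)
    b=lambda x0,x1,z0,z1:[(i,j,k) for i in(x0,x1) for j in(-.014,.014) for k in(z0,z1)]
    P=np.array(b(-.02,.02,.02,.027)); 
    parts=[P]
    if block: parts.append(np.array(b(-.019,.010,.027,.037)))
    return [np.c_[x+c*Q[:,0]-s*Q[:,1],y+s*Q[:,0]+c*Q[:,1],Q[:,2]] for Q in parts]
def sil(p,block,T,sz,o,k=8):
    m=np.zeros(sz,np.uint8)
    for Q in corners(p,block):
        h=cv2.convexHull(((px("wrist",Q,T)-o+.5)*k).astype(np.int32)); cv2.fillConvexPoly(m,h,255)
    return m
def fit(im,T,uv,block):
    u,v=map(int,uv); o=np.array([u-35,v-35]); t=mask(im[v-35:v+36,u-35:u+36])
    n,l,st,_=cv2.connectedComponentsWithStats(cv2.morphologyEx(t,cv2.MORPH_CLOSE,np.ones((5,5))))
    c=l[25:46,25:46]; t=(l==np.bincount(c[c>0]).argmax()).astype(np.uint8)*255
    t=cv2.resize(t,None,fx=4,fy=4,interpolation=cv2.INTER_LINEAR)>127
    best=None; x0=w("wrist",uv,.03,T)[0]
    def f(p): 
        s=sil(p,block,T,t.shape,o,4)>0; return -(s&t).sum()/(s|t).sum()
    for a in np.arange(0,2*np.pi if block else np.pi,np.pi/6):
        b=minimize(f,[x0[0],x0[1],a],method="Nelder-Mead",options=dict(initial_simplex=[[x0[0],x0[1],a],[x0[0]+.008,x0[1],a],[x0[0],x0[1]+.008,a],[x0[0],x0[1],a+.3]],xatol=1e-4,fatol=1e-4))
        if best is None or b.fun<best.fun: best=b
    return best.x,-best.fun
E
cat > run2.py <<'E'
from fit import *
im=cv2.imread("pics/w2.png");T=np.load("T2.npy")
out=cv2.resize(im[90:300,160:420],None,fx=2.8,fy=2.8)
for n,uv,b in [("A",(222,150),1),("B",(287,206),1),("C",(356,212),1),("D",(215,251),1),("E",(280,258),1),("e1",(285,150),0),("e2",(356,149),0),("e3",(343,257),0)]:
    p,q=fit(im,T,uv,b); a=(p[2]+np.pi/2)%np.pi-np.pi/2
    print(n,p[:2].round(4),"yaw",round(p[2]%(2*np.pi),3),"mod",round(a,3),"iou",round(q,3))
    for Q in corners(p,b): cv2.polylines(out,[((cv2.convexHull(px("wrist",Q,T).astype(np.float32))-(160,90)+.5)*2.8).astype(int)],True,(255,0,255) ,1)
cv2.imwrite("pics/f2.png",out)
E
python3 run2.py
```

```text
Traceback (most recent call last):
  File "run2.py", line 5, in <module>
    p,q=fit(im,T,uv,b); a=(p[2]+np.pi/2)%np.pi-np.pi/2
        ~~~^^^^^^^^^^^
  File "fit.py", line 28, in fit
    b=minimize(f,[x0[0],x0[1],a],method="Nelder-Mead",options=dict(initial_simplex=[[x0[0],x0[1],a],[x0[0]+.008,x0[1],a],[x0[0],x0[1]+.008,a],[x0[0],x0[1],a+.3]],xatol=1e-4,fatol=1e-4))
  File "fit.py", line 26, in f
    s=sil(p,block,T,t.shape,o,4)>0; return -(s&t).sum()/(s|t).sum()
      ~~~^^^^^^^^^^^^^^^^^^^^^^^
  File "fit.py", line 17, in sil
    h=cv2.convexHull(((px("wrist",Q,T)-o+.5)*k).astype(np.int32)); cv2.fillConvexPoly(m,h,255)
                       ~~^^^^^^^^^^^^^
  File "h.py", line 16, in px
    p,M=pose(name); M=M if T is None else T
        ~~~~^^^^^^
  File "h.py", line 7, in pose
    st=st or r.state(); T=np.eye(4); T[:3,:3]=R.from_euler("xyz",st["eef_rot"]).as_matrix(); T[:3,3]=st["position"]
             ~~~~~~~^^
ValueError: time passes only in moves, steps and waits
```

Too many state calls; I'll cache the parameters.

```bash
python3 - <<'E'
s=open("h.py").read()
s=s.replace("    p,M=pose(name); M=M if T is None else T\n","    p,M=(P0(name),T) if T is not None else pose(name)\n")
s=s.replace("def pose(","import functools\nP0=functools.cache(lambda n:camera_params(n))\ndef pose(")
open("h.py","w").write(s)
E
time python3 run2.py
```

```text
A [ 0.4681 -0.0845] yaw 0.04 mod 0.04 iou 0.938
B [ 0.5323 -0.012 ] yaw 0.113 mod 0.113 iou 0.964
C [0.5409 0.068 ] yaw 6.207 mod -0.076 iou 0.934
D [ 0.5896 -0.0996] yaw 6.226 mod -0.057 iou 0.925
E [ 0.5988 -0.0215] yaw 0.031 mod 0.031 iou 0.961
e1 [ 0.4705 -0.0152] yaw 2.781 mod -0.361 iou 0.968
e2 [0.4685 0.0649] yaw 6.209 mod -0.074 iou 0.956
e3 [0.6008 0.0562] yaw 0.048 mod 0.048 iou 0.97
real	0m1.479s
user	0m2.001s
sys	0m0.064s
```

View pics/f2.png

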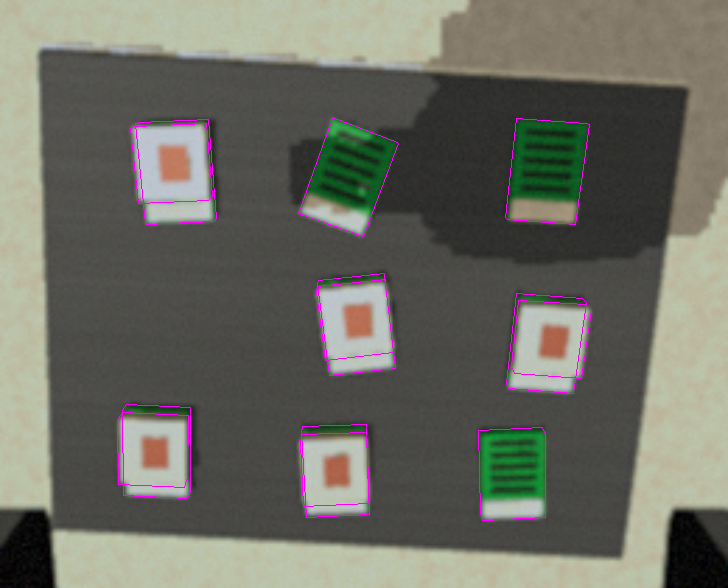

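Fits are good: 5 blocks, 3 empties, positions inside the slab. Now a per-cycle helper that refits at hover from close up and prints the moves.

```bash
sed -i 's/def fit(im,T,uv,block):/def fit(im,T,uv,block,h=35):/; s/u-35,v-35/u-h,v-h/; s/im\[v-35:v+36,u-35:u+36\]/im[v-h:v+h+1,u-h:u+h+1]/; s/l\[25:46,25:46\]/l[h-10:h+11,h-10:h+11]/' fit.py
cat > cyc.py <<'E'
import sys
from fit import *
O=dict(A=(.4681,-.0845,.04),B=(.5323,-.012,.113),C=(.5409,.068,-.076),D=(.5896,-.0996,-.057),E=(.5988,-.0215,.031),e1=(.4705,-.0152,-.361),e2=(.4685,.0649,-.074),e3=(.6008,.0562,.048))
S=dict(B=(.398,.337),C=(.398,.375),A=(.398,.413),D=(.454,.337),E=(.454,.413),e1=(.64,.242),e2=(.64,.278),e3=(.64,.314))
H=.14
def main(n,nx):
    s=r.state(); T=pose("wrist",s)[1]; im=read_camera("wrist"); b=n[0]!="e"
    uv=px("wrist",[*O[n][:2],.03],T)[0]; p,q=fit(im,T,uv,b,70); a=(p[2]+np.pi/2)%np.pi-np.pi/2
    cv2.imwrite(f"pics/h_{n}.png",im)
    print(n,p[:2].round(4),"yaw",round(a,3),"iou",round(q,3),"was",O[n],"tcp",s["position"].round(4))
    Rg=down(np.pi+a); zg=.024 if b else .020
    print("grasp:");go([p[0],p[1],zg],Rg,s)
    f=lambda d:np.round(Rg.inv().apply(d)/.05,2)
    print("up",round((H-zg)/.05,2),"to drop",f([S[n][0]-p[0],S[n][1]-p[1],0]))
    if nx: print("back",f([O[nx][0]-S[n][0],O[nx][1]-S[n][1],0]),"turn z",round(-(O[nx][2]-a)/(np.pi/2),3))
if __name__=="__main__": main(sys.argv[1],sys.argv[2] if len(sys.argv)>2 else None)
E
python3 - <<'E'
from h import *
go([.5323,-.012,.14],down(np.pi+.113))
for n,q in [("side",[(300,308),(353,306),(365,377),(305,383)]),("side",[(212,268),(268,267),(269,334),(211,334)]),("scene",[(415,184),(484,187),(480,238),(409,232)]),("scene",[(352,241),(428,251),(421,306),(345,297)])]:
    c=w(n,q,.06); print(n,c[:,:2].round(3).tolist(),c.mean(0).round(3))
E
```

```text
shift/50mm [-0.846 -0.029  3.152] rot/90deg [ 0.0009  0.0007 -0.0749]
side [[0.499, 0.306], [0.38, 0.292], [0.363, 0.459], [0.482, 0.479]] [0.431 0.384 0.06 ]
side [[0.715, 0.211], [0.581, 0.196], [0.562, 0.377], [0.684, 0.388]] [0.635 0.293 0.06 ]
scene [[0.386, 0.287], [0.334, 0.446], [0.49, 0.45], [0.531, 0.299]] [0.435 0.37  0.06 ]
scene [[0.598, 0.189], [0.565, 0.347], [0.696, 0.356], [0.731, 0.211]] [0.647 0.276 0.06 ]
```

>>> drive_tool(
  targets="1 -0.14 0 0.52 0 0 -0.0749;1 -0.14 0 0.52 0 0 0;1 -0.14 0 0.52 0 0 0;1 -0.14 0 0.52 0 0 0;0.55 -0.14 0 0.52 0 0 0;0.55 -0.14 0 0.52 0 0 0;0.55 0 0 0 0 0 0;0.55 0 0 0 0 0 0;0.55 0 0 0 0 0 0",
)

```text
time_s: 19.35
position: [0.5323, -0.0063, 0.1431]
eef_rot: [3.141, 0.003, -3.026]
ft_force: [0.3, 0.2, 0.6]
opening: 0.0469
gripper_force: 0.0
```

```bash
python3 cyc.py B C
```

```text
B [ 0.5324 -0.0119] yaw 0.114 iou 0.971 was (0.5323, -0.012, 0.113) tcp [ 0.5323 -0.0063  0.1431]
grasp:
shift/50mm [ 0.018 -0.112  2.382] rot/90deg [0.0007 0.0019 0.001 ]
up 2.32 to drop [1.87 7.24 0.  ]
back [-2.23 -5.67 -0.  ] turn z 0.121
```

>>> drive_tool(
  targets="0.55 0.018 -0.112 0.5 0 0 0;0.55 0 0 0.5 0 0 0;0.55 0 0 0.5 0 0 0;0.55 0 0 0.5 0 0 0;0.55 0 0 0.25 0 0 0;0.55 0 0 0.13 0 0 0;0.55 0 0 0 0 0 0;0.2 0 0 0 0 0 0;0.2 0 0 0 0 0 0;0.2 0 0 0 0 0 0;0.2 0 0 0 0 0 0;0.2 0 0 0 0 0 0",
  grip_force=30,
)

```text
time_s: 20.6
position: [0.5327, -0.0117, 0.024]
eef_rot: [3.141, 0.004, -3.024]
ft_force: [-1.1, -0.1, 6.3]
opening: 0.0273
gripper_force: 30.6
```

>>> drive_tool(
  targets="0.2 0 0 -0.3 0 0 0;0.2 0 0 -0.5 0 0 0;0.2 0 0 -0.5 0 0 0;0.2 0 0 -0.5 0 0 0;0.2 0 0 -0.52 0 0 0;0.2 0.18 0.7 0 0 0 0;0.2 0.18 0.7 0 0 0 0;0.2 0.18 0.7 0 0 0 0;0.2 0.18 0.7 0 0 0 0;0.2 0.18 0.7 0 0 0 0;0.2 0.18 0.7 0 0 0 0;0.2 0.18 0.7 0 0 0 0",
)

```text
time_s: 21.8
position: [0.4398, 0.2255, 0.1396]
eef_rot: [3.14, 0.002, -3.024]
ft_force: [0.6, 0.4, -1.0]
opening: 0.0271
gripper_force: 29.9
```

>>> drive_tool(
  targets="0.2 0.18 0.7 0 0 0 0;0.2 0.18 0.7 0 0 0 0;0.2 0.25 0.7 0 0 0 0;0.2 0 0 0 0 0 0;0.2 0 0 0 0 0 0",
)

```text
time_s: 22.3
position: [0.3974, 0.3254, 0.1393]
eef_rot: [3.14, 0.002, -3.022]
ft_force: [0.1, -0.6, -0.2]
opening: 0.0271
gripper_force: 29.9
```

Run:
```python
from h import *
s=r.state();print(s["position"],s["eef_rot"],s["opening"]);np.save("T3.npy",pose("wrist",s)[1]);cv2.imwrite("pics/w3.png",read_camera("wrist"))
```

```text
[0.39744866 0.3254188  0.13934018] [ 3.14033786e+00  1.72680280e-03 -3.02229553e+00] 0.027114652680784238
```

View pics/w3.png

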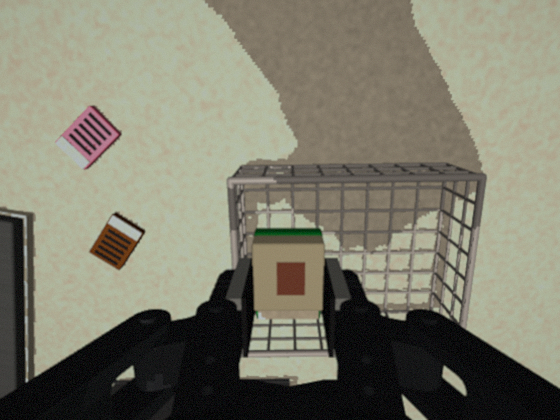

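The block is held over the basket. The near rim corners are at (229,179) and (485,177), so the basket yaw is close to the tool's 0.12.

Run:
```python
from h import *
T=np.load("T3.npy"); c=w("wrist",[(229,179),(485,177)],.06,T)
d=c[1]-c[0]; yaw=np.arctan2(-d[0],d[1]); n=np.array([np.cos(yaw),np.sin(yaw),0])
print(c,np.linalg.norm(d),yaw,c.mean(0)+.065*n)
cb=(c.mean(0)+.065*n); y=np.array([-n[1],n[0],0])
for a in (-.026,.026):
    for b in (-.036,0,.036): print((cb+a*n+b*y)[:2].round(3))
```

```text
[[0.37538413 0.28577664 0.06      ]
 [0.35539357 0.44182973 0.06      ]] 0.15732828620308298 0.12740712361781711 [0.42986201 0.37206226 0.06      ]
[0.409 0.333]
[0.404 0.369]
[0.399 0.404]
[0.46 0.34]
[0.456 0.375]
[0.451 0.411]
```

>>> drive_tool(
  targets="0.2 -0.25 0.12 0.3 0 0 0;0.2 0 0 0.5 0 0 0;0.2 0 0 0.5 0 0 0;0.2 0 0 0.4 0 0 0;0.2 0 0 0.18 0 0 0;0.2 0 0 0 0 0 0;0.2 0 0 0 0 0 0;0.45 0 0 0 0 0 0;0.45 0 0 0 0 0 0;0.45 0 0 0 0 0 0;0.45 0 0 -0.4 0 0 0;0.45 0 0 -0.6 0 0 0",
)

```text
time_s: 23.55
position: [0.4085, 0.3316, 0.0945]
eef_rot: [-3.141, -0.001, -3.024]
ft_force: [0.6, 0.6, 0.3]
opening: 0.0385
gripper_force: 0.0
```

>>> drive_tool(
  targets="0.55 0 0 -0.88 0 0 0;0.55 -0.25 -0.7 0 0 0 0.0625;0.55 0 0 0 0 0 0.0625;0.55 -0.12 -0.7 0 0 0 0;0.55 -0.12 -0.7 0 0 0 0;0.55 -0.12 -0.7 0 0 0 0;0.55 -0.12 -0.7 0 0 0 0;0.55 -0.12 -0.7 0 0 0 0;0.55 -0.12 -0.7 0 0 0 0;0.55 0 0 0 0 0 0;0.55 0 0 0 0 0 0",
)

```text
time_s: 24.65
position: [0.4455, 0.0863, 0.1391]
eef_rot: [3.14, 0.002, 3.06]
ft_force: [-1.3, -0.0, 0.2]
opening: 0.0468
gripper_force: 0.0
```

```bash
sed -i 's/^S=.*/S=dict(C=(.404,.369),A=(.399,.404),D=(.460,.340),E=(.451,.411),e1=(.645,.247),e2=(.641,.281),e3=(.637,.315))/' cyc.py; python3 cyc.py C A
```

```text
C [0.5416 0.0676] yaw -0.064 iou 0.914 was (0.5409, 0.068, -0.076) tcp [0.4455 0.0863 0.1391]
grasp:
shift/50mm [-1.942 -0.222  2.305] rot/90deg [ 0.0013  0.0011 -0.0108]
up 2.32 to drop [3.13 5.84 0.  ]
back [-1.86 -8.97 -0.  ] turn z -0.066
```

>>> drive_tool(
  targets="0.55 -0.65 -0.075 0 0 0 -0.0108;0.55 -0.65 -0.075 0 0 0 0;0.55 -0.64 -0.07 0 0 0 0;0.55 0 0 0.5 0 0 0;0.55 0 0 0.5 0 0 0;0.55 0 0 0.5 0 0 0;0.55 0 0 0.4 0 0 0;0.55 0 0 0.27 0 0 0;0.55 0 0 0.13 0 0 0;0.55 0 0 0 0 0 0;0.2 0 0 0 0 0 0;0.2 0 0 0 0 0 0",
)

```text
time_s: 25.9
position: [0.5422, 0.0698, 0.0248]
eef_rot: [3.14, 0.003, 3.08]
ft_force: [-0.1, 0.3, 0.5]
opening: 0.027
gripper_force: 29.8
```

>>> drive_tool(
  targets="0.2 0 0 0 0 0 0;0.2 0 0 0 0 0 0;0.2 0 0 -0.3 0 0 0;0.2 0 0 -0.5 0 0 0;0.2 0 0 -0.5 0 0 0;0.2 0 0 -0.5 0 0 0;0.2 0 0 -0.52 0 0 0;0.2 0.35 0.65 0 0 0 0;0.2 0.35 0.65 0 0 0 0;0.2 0.35 0.65 0 0 0 0;0.2 0.35 0.65 0 0 0 0;0.2 0.35 0.65 0 0 0 0",
)

```text
time_s: 27.1
position: [0.4634, 0.2379, 0.1402]
eef_rot: [3.14, 0.001, 3.079]
ft_force: [0.5, -0.6, -0.1]
opening: 0.0274
gripper_force: 29.9
```

>>> drive_tool(
  targets="0.2 0.35 0.65 0 0 0 0;0.2 0.35 0.65 0 0 0 0;0.2 0.35 0.65 0 0 0 0;0.2 0.33 0.64 0 0 0 0;0.2 0 0 0.3 0 0 0;0.2 0 0 0.6 0 0 0;0.2 0 0 0.6 0 0 0;0.2 0 0 0.4 0 0 0;0.2 0 0 0 0 0 0;0.2 0 0 0 0 0 0",
)

```text
time_s: 28.1
position: [0.4035, 0.3705, 0.0455]
eef_rot: [3.14, 0.001, 3.079]
ft_force: [0.1, -0.6, 0.4]
opening: 0.0267
gripper_force: 29.9
```

>>> drive_tool(
  targets="0.45 0 0 0 0 0 0;0.45 0 0 0 0 0 0;0.45 0 0 -0.3 0 0 0;0.45 0 0 -0.7 0 0 0;0.45 0 0 -0.9 0 0 0;0.55 -0.143 -0.69 0 0 0 0;0.55 -0.143 -0.69 0 0 0 0;0.55 -0.143 -0.69 0 0 0 0;0.55 -0.143 -0.69 0 0 0 0;0.55 -0.143 -0.69 0 0 0 0;0.55 -0.143 -0.69 0 0 0 0;0.55 -0.143 -0.69 0 0 0 0",
)

```text
time_s: 29.3
position: [0.4387, 0.125, 0.1409]
eef_rot: [3.139, 0.003, 3.08]
ft_force: [0.1, 1.4, -1.0]
opening: 0.0468
gripper_force: 0.0
```

>>> drive_tool(
  targets="0.55 -0.143 -0.69 0 0 0 0;0.55 -0.143 -0.69 0 0 0 0;0.55 -0.143 -0.69 0 0 0 0;0.55 -0.143 -0.69 0 0 0 0;0.55 -0.143 -0.69 0 0 0 0;0.55 -0.143 -0.69 0 0 0 0;0.55 0 0 0 0 0 -0.066;0.55 0 0 0 0 0 0;0.55 0 0 0 0 0 0",
)

```text
time_s: 30.2
position: [0.4683, -0.0829, 0.1401]
eef_rot: [3.14, 0.002, -3.103]
ft_force: [-0.0, 0.3, 0.1]
opening: 0.0469
gripper_force: 0.0
```

```bash
python3 cyc.py A D
```

```text
A [ 0.4682 -0.0841] yaw 0.027 iou 0.975 was (0.4681, -0.0845, 0.04) tcp [ 0.4683 -0.0829  0.1401]
grasp:
shift/50mm [ 0.006 -0.027  2.321] rot/90deg [0.0009 0.0012 0.0073]
up 2.32 to drop [1.12 9.8  0.  ]
back [ -3.53 -10.17  -0.  ] turn z 0.054
```

>>> drive_tool(
  targets="0.55 0.006 -0.027 0.5 0 0 0.007;0.55 0 0 0.5 0 0 0;0.55 0 0 0.5 0 0 0;0.55 0 0 0.4 0 0 0;0.55 0 0 0.29 0 0 0;0.55 0 0 0.13 0 0 0;0.55 0 0 0 0 0 0;0.2 0 0 0 0 0 0;0.2 0 0 0 0 0 0;0.2 0 0 0 0 0 0;0.2 0 0 0 0 0 0;0.2 0 0 -0.3 0 0 0",
)

```text
time_s: 31.45
position: [0.4672, -0.0841, 0.038]
eef_rot: [3.14, -0.001, -3.111]
ft_force: [-0.3, -0.2, -0.7]
opening: 0.0268
gripper_force: 29.7
```

>>> drive_tool(
  targets="0.2 0 0 -0.5 0 0 0;0.2 0 0 -0.5 0 0 0;0.2 0 0 -0.5 0 0 0;0.2 0 0 -0.52 0 0 0;0.2 0.08 0.7 0 0 0 0;0.2 0.08 0.7 0 0 0 0;0.2 0.08 0.7 0 0 0 0;0.2 0.08 0.7 0 0 0 0;0.2 0.08 0.7 0 0 0 0;0.2 0.08 0.7 0 0 0 0;0.2 0.08 0.7 0 0 0 0;0.2 0.08 0.7 0 0 0 0",
)

```text
time_s: 32.65
position: [0.4271, 0.1959, 0.1403]
eef_rot: [3.14, 0.002, -3.111]
ft_force: [0.9, -0.2, -0.5]
opening: 0.0274
gripper_force: 29.7
```

>>> drive_tool(
  targets="0.2 0.08 0.7 0 0 0 0;0.2 0.08 0.7 0 0 0 0;0.2 0.08 0.7 0 0 0 0;0.2 0.08 0.7 0 0 0 0;0.2 0.08 0.7 0 0 0 0;0.2 0.08 0.7 0 0 0 0;0.2 0 0 0.3 0 0 0;0.2 0 0 0.6 0 0 0;0.2 0 0 0.6 0 0 0;0.2 0 0 0.4 0 0 0;0.2 0 0 0 0 0 0;0.2 0 0 0 0 0 0",
)

```text
time_s: 33.85
position: [0.3972, 0.4039, 0.0456]
eef_rot: [3.14, 0.001, -3.111]
ft_force: [0.1, 0.2, 0.4]
opening: 0.0272
gripper_force: 29.8
```

>>> drive_tool(
  targets="0.45 0 0 0 0 0 0;0.45 0 0 0 0 0 0;0.45 0 0 -0.3 0 0 0;0.45 0 0 -0.7 0 0 0;0.45 0 0 -0.9 0 0 0;0.55 -0.235 -0.678 0 0 0 0;0.55 -0.235 -0.678 0 0 0 0;0.55 -0.235 -0.678 0 0 0 0;0.55 -0.235 -0.678 0 0 0 0;0.55 -0.235 -0.678 0 0 0 0;0.55 -0.235 -0.678 0 0 0 0;0.55 -0.235 -0.678 0 0 0 0",
)

```text
time_s: 35.05
position: [0.4872, 0.1678, 0.1411]
eef_rot: [3.14, 0.003, -3.111]
ft_force: [0.3, 0.2, 1.3]
opening: 0.0468
gripper_force: 0.0
```

>>> drive_tool(
  targets="0.55 -0.235 -0.678 0 0 0 0;0.55 -0.235 -0.678 0 0 0 0;0.55 -0.235 -0.678 0 0 0 0;0.55 -0.235 -0.678 0 0 0 0;0.55 -0.235 -0.678 0 0 0 0;0.55 -0.235 -0.678 0 0 0 0;0.55 -0.235 -0.678 0 0 0 0;0.55 -0.235 -0.678 0 0 0 0;0.55 0 0 0 0 0 0.054;0.55 0 0 0 0 0 0;0.55 0 0 0 0 0 0",
)

```text
time_s: 36.15
position: [0.5887, -0.099, 0.1402]
eef_rot: [3.14, 0.002, 3.089]
ft_force: [-0.2, -0.4, 0.8]
opening: 0.0467
gripper_force: 0.0
```

```bash
python3 cyc.py D E
```

```text
D [ 0.5892 -0.0988] yaw -0.067 iou 0.975 was (0.5896, -0.0996, -0.057) tcp [ 0.5887 -0.099   0.1402]
grasp:
shift/50mm [-5.000e-03  2.000e-03  2.324e+00] rot/90deg [0.001  0.0011 0.0097]
up 2.32 to drop [3.17 8.58 0.  ]
back [-3.26 -7.03 -0.  ] turn z -0.063
```

>>> drive_tool(
  targets="0.55 0 0 0.5 0 0 0.0097;0.55 0 0 0.5 0 0 0;0.55 0 0 0.5 0 0 0;0.55 0 0 0.4 0 0 0;0.55 0 0 0.29 0 0 0;0.55 0 0 0.13 0 0 0;0.55 0 0 0 0 0 0;0.2 0 0 0 0 0 0;0.2 0 0 0 0 0 0;0.2 0 0 0 0 0 0;0.2 0 0 0 0 0 0;0.2 0 0 -0.3 0 0 0",
)

```text
time_s: 37.4
position: [0.5879, -0.0989, 0.0378]
eef_rot: [3.14, -0.001, 3.072]
ft_force: [-0.3, -0.4, 0.1]
opening: 0.027
gripper_force: 29.6
```

>>> drive_tool(
  targets="0.2 0 0 -0.5 0 0 0;0.2 0 0 -0.5 0 0 0;0.2 0 0 -0.5 0 0 0;0.2 0 0 -0.52 0 0 0;0.2 0.244 0.66 0 0 0 0;0.2 0.244 0.66 0 0 0 0;0.2 0.244 0.66 0 0 0 0;0.2 0.244 0.66 0 0 0 0;0.2 0.244 0.66 0 0 0 0;0.2 0.244 0.66 0 0 0 0;0.2 0.244 0.66 0 0 0 0;0.2 0.244 0.66 0 0 0 0",
)

```text
time_s: 38.6
position: [0.5092, 0.1722, 0.1403]
eef_rot: [3.14, 0.002, 3.072]
ft_force: [0.4, -0.0, 0.1]
opening: 0.0271
gripper_force: 29.6
```

>>> drive_tool(
  targets="0.2 0.244 0.66 0 0 0 0;0.2 0.244 0.66 0 0 0 0;0.2 0.244 0.66 0 0 0 0;0.2 0.244 0.66 0 0 0 0;0.2 0.244 0.66 0 0 0 0;0.2 0 0 0 0 0 0;0.2 0 0 0.3 0 0 0;0.2 0 0 0.6 0 0 0;0.2 0 0 0.6 0 0 0;0.2 0 0 0.4 0 0 0;0.2 0 0 0 0 0 0;0.2 0 0 0 0 0 0",
)

```text
time_s: 39.8
position: [0.4606, 0.3395, 0.0456]
eef_rot: [3.14, 0.001, 3.072]
ft_force: [0.1, 0.3, -0.1]
opening: 0.027
gripper_force: 29.7
```

>>> drive_tool(
  targets="0.45 0 0 0 0 0 0;0.45 0 0 0 0 0 0;0.45 0 0 -0.3 0 0 0;0.45 0 0 -0.7 0 0 0;0.45 0 0 -0.9 0 0 0;0.55 -0.296 -0.64 0 0 0 0;0.55 -0.296 -0.64 0 0 0 0;0.55 -0.296 -0.64 0 0 0 0;0.55 -0.296 -0.64 0 0 0 0;0.55 -0.296 -0.64 0 0 0 0;0.55 -0.296 -0.64 0 0 0 0;0.55 -0.296 -0.64 0 0 0 0",
)

```text
time_s: 41.0
position: [0.5488, 0.1078, 0.1411]
eef_rot: [3.14, 0.003, 3.072]
ft_force: [1.7, 0.9, 0.3]
opening: 0.0467
gripper_force: 0.0
```

>>> drive_tool(
  targets="0.55 -0.296 -0.64 0 0 0 0;0.55 -0.296 -0.64 0 0 0 0;0.55 -0.296 -0.64 0 0 0 0;0.55 -0.296 -0.64 0 0 0 0;0.55 0 0 0 0 0 -0.063;0.55 0 0 0 0 0 0;0.55 0 0 0 0 0 0",
)

```text
time_s: 41.7
position: [0.5983, -0.0225, 0.1404]
eef_rot: [3.14, 0.002, -3.115]
ft_force: [-0.8, 1.5, 0.5]
opening: 0.0473
gripper_force: 0.0
```

```bash
python3 cyc.py E e1
```

```text
Traceback (most recent call last):
  File "cyc.py", line 16, in <module>
    if __name__=="__main__": main(sys.argv[1],sys.argv[2] if len(sys.argv)>2 else None)
                             ~~~~^^^^^^^^^^^^^^^^^^^^^^^^^^^^^^^^^^^^^^^^^^^^^^^^^^^^^^
  File "cyc.py", line 8, in main
    uv=px("wrist",[*O[n][:2],.03],T)[0]; p,q=fit(im,T,uv,b,70); a=(p[2]+np.pi/2)%np.pi-np.pi/2
                                             ~~~^^^^^^^^^^^^^^
  File "fit.py", line 22, in fit
    c=l[h-10:h+11,h-10:h+11]; t=(l==np.bincount(c[c>0]).argmax()).astype(np.uint8)*255
                                    ~~~~~~~~~~~~~~~~~~~~~~~~~~^^
ValueError: attempt to get argmax of an empty sequence
```

Nothing is under the camera, so block E was probably the one knocked. I'll look.

Run:
```python
from h import *
s=r.state();np.save("T4.npy",pose("wrist",s)[1]);a=read_camera("wrist");b=read_camera("scene")
cv2.imwrite("pics/w4.png",a)
cv2.imwrite("pics/v4.png",np.hstack([cv2.resize(a,(400,300)),cv2.resize(b[150:270,200:360],(400,300),interpolation=cv2.INTER_CUBIC)]))
```

```text
(no output)
```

View pics/v4.png

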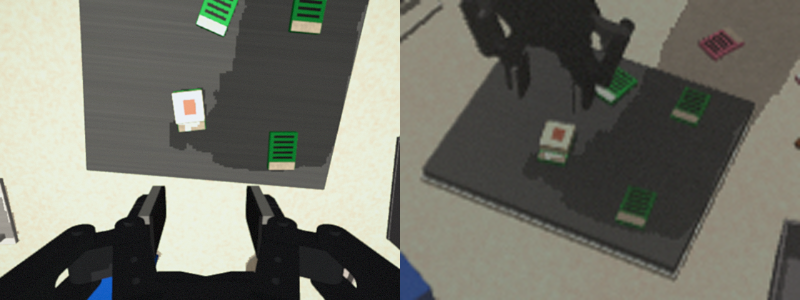

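Block E now lies at about wrist px (263,152), a few cm towards the robot. Everything else is in place. Refitting from there.

Run:
```python
from fit import *
T=np.load("T4.npy");im=cv2.imread("pics/w4.png")
p,q=fit(im,T,(263,152),1,60);print(p,q)
go([p[0],p[1],.14],down(np.pi+(p[2]+np.pi/2)%np.pi-np.pi/2))
s=open("cyc.py").read().replace("E=(.5988,-.0215,.031)",f"E=({p[0]:.4f},{p[1]:.4f},{(p[2]+np.pi/2)%np.pi-np.pi/2:.3f})");open("cyc.py","w").write(s)
```

```text
[ 0.56138934 -0.03966936  0.14659831] 0.9731825686696353
shift/50mm [ 0.745 -0.334  0.001] rot/90deg [ 0.0009  0.001  -0.0749]
```

>>> drive_tool(
  targets="0.55 0.372 -0.167 0 0 0 0;0.55 0.372 -0.167 0 0 0 0;0.55 0 0 0 0 0 -0.0749;0.55 0 0 0 0 0 0;0.55 0 0 0 0 0 0",
)

```text
time_s: 42.35
position: [0.5619, -0.04, 0.14]
eef_rot: [3.14, 0.002, -2.997]
ft_force: [0.3, 0.1, 0.4]
opening: 0.0467
gripper_force: 0.0
```

```bash
python3 cyc.py E e1
```

```text
E [ 0.5622 -0.0393] yaw 0.12 iou 0.974 was (0.5614, -0.0397, 0.147) tcp [ 0.5619 -0.04    0.14  ]
grasp:
shift/50mm [-0.003  0.01   2.32 ] rot/90deg [0.0008 0.0013 0.0154]
up 2.32 to drop [1.13 9.21 0.  ]
back [ 0.63 -8.51 -0.  ] turn z 0.306
```

>>> drive_tool(
  targets="0.55 0 0.01 0.5 0 0 0.0154;0.55 0 0 0.5 0 0 0;0.55 0 0 0.5 0 0 0;0.55 0 0 0.4 0 0 0;0.55 0 0 0.29 0 0 0;0.55 0 0 0.13 0 0 0;0.55 0 0 0 0 0 0;0.2 0 0 0 0 0 0;0.2 0 0 0 0 0 0;0.2 0 0 0 0 0 0;0.2 0 0 0 0 0 0;0.2 0 0 -0.3 0 0 0",
)

```text
time_s: 43.6
position: [0.5605, -0.0397, 0.0377]
eef_rot: [3.14, -0.001, -3.019]
ft_force: [-0.5, 0.2, 0.1]
opening: 0.027
gripper_force: 29.9
```

>>> drive_tool(
  targets="0.2 0 0 -0.5 0 0 0;0.2 0 0 -0.5 0 0 0;0.2 0 0 -0.5 0 0 0;0.2 0 0 -0.52 0 0 0;0.2 0.081 0.658 0 0 0 0;0.2 0.081 0.658 0 0 0 0;0.2 0.081 0.658 0 0 0 0;0.2 0.081 0.658 0 0 0 0;0.2 0.081 0.658 0 0 0 0;0.2 0.081 0.658 0 0 0 0;0.2 0.081 0.658 0 0 0 0;0.2 0.081 0.658 0 0 0 0",
)

```text
time_s: 44.8
position: [0.4965, 0.2185, 0.1402]
eef_rot: [3.14, 0.002, -3.019]
ft_force: [0.3, 0.1, -0.7]
opening: 0.0271
gripper_force: 29.9
```

>>> drive_tool(
  targets="0.2 0.081 0.658 0 0 0 0;0.2 0.081 0.658 0 0 0 0;0.2 0.081 0.658 0 0 0 0;0.2 0.081 0.658 0 0 0 0;0.2 0.081 0.658 0 0 0 0;0.2 0.081 0.658 0 0 0 0;0.2 0 0 0.3 0 0 0;0.2 0 0 0.6 0 0 0;0.2 0 0 0.6 0 0 0;0.2 0 0 0.4 0 0 0;0.2 0 0 0 0 0 0;0.2 0 0 0 0 0 0",
)

```text
time_s: 46.0
position: [0.4489, 0.4103, 0.0456]
eef_rot: [3.141, 0.001, -3.019]
ft_force: [0.2, 0.6, 0.2]
opening: 0.0273
gripper_force: 29.9
```

>>> drive_tool(
  targets="0.45 0 0 0 0 0 0;0.45 0 0 0 0 0 0;0.45 0 0 -0.3 0 0 0;0.45 0 0 -0.7 0 0 0;0.45 0 0 -0.9 0 0 0;0.55 0.048 -0.655 0 0 0 0;0.55 0.048 -0.655 0 0 0 0;0.55 0.048 -0.655 0 0 0 0;0.55 0.048 -0.655 0 0 0 0;0.55 0.048 -0.655 0 0 0 0;0.55 0.048 -0.655 0 0 0 0;0.55 0.048 -0.655 0 0 0 0",
)

```text
time_s: 47.2
position: [0.4605, 0.1795, 0.141]
eef_rot: [3.14, 0.003, -3.019]
ft_force: [0.0, 0.3, 0.2]
opening: 0.0472
gripper_force: 0.0
```

>>> drive_tool(
  targets="0.55 0.048 -0.655 0 0 0 0;0.55 0.048 -0.655 0 0 0 0;0.55 0.048 -0.655 0 0 0 0;0.55 0.048 -0.655 0 0 0 0;0.55 0.048 -0.655 0 0 0 0;0.55 0.048 -0.655 0 0 0 0;0.55 0 0 0 0 0 0.0765;0.55 0 0 0 0 0 0.0765;0.55 0 0 0 0 0 0.0765;0.55 0 0 0 0 0 0.0765;0.55 0 0 0 0 0 0;0.55 0 0 0 0 0 0",
)

```text
time_s: 48.4
position: [0.4703, -0.0162, 0.1403]
eef_rot: [3.139, 0.002, 2.787]
ft_force: [0.1, -0.4, -1.3]
opening: 0.0467
gripper_force: 0.0
```

```bash
python3 cyc.py e1 e2
```

```text
e1 [ 0.4709 -0.0154] yaw -0.355 iou 0.955 was (0.4705, -0.0152, -0.361) tcp [ 0.4703 -0.0162  0.1403]
grasp:
shift/50mm [-2.000e-03  1.300e-02  2.406e+00] rot/90deg [0.0014 0.0011 0.0001]
up 2.4 to drop [-1.44  6.13  0.  ]
back [ 2.05 -4.64 -0.  ] turn z -0.179
```

>>> drive_tool(
  targets="0.55 0 0.013 0.5 0 0 0;0.55 0 0 0.5 0 0 0;0.55 0 0 0.5 0 0 0;0.55 0 0 0.5 0 0 0;0.55 0 0 0.28 0 0 0;0.55 0 0 0.12 0 0 0;0.55 0 0 0 0 0 0;0.2 0 0 0 0 0 0;0.2 0 0 0 0 0 0;0.2 0 0 0 0 0 0;0.2 0 0 0 0 0 0;0.2 0 0 -0.3 0 0 0",
)

```text
time_s: 49.65
position: [0.4695, -0.0154, 0.0341]
eef_rot: [3.14, -0.001, 2.784]
ft_force: [-0.3, 0.4, 0.1]
opening: 0.027
gripper_force: 29.7
```

>>> drive_tool(
  targets="0.2 0 0 -0.5 0 0 0;0.2 0 0 -0.5 0 0 0;0.2 0 0 -0.5 0 0 0;0.2 0 0 -0.6 0 0 0;0.2 0 0 0 0 0 0",
)

```text
time_s: 50.15
position: [0.4725, -0.0156, 0.1435]
eef_rot: [3.138, 0.007, 2.784]
ft_force: [1.1, 0.9, -1.2]
opening: 0.027
gripper_force: 29.7
```

Held. Carrying it to the box centre, with a look before release.

>>> drive_tool(
  targets="0.2 -0.113 0.674 0 0 0 0;0.2 -0.113 0.674 0 0 0 0;0.2 -0.113 0.674 0 0 0 0;0.2 -0.113 0.674 0 0 0 0;0.2 -0.113 0.674 0 0 0 0;0.2 -0.113 0.674 0 0 0 0;0.2 -0.113 0.674 0 0 0 0;0.2 -0.113 0.674 0 0 0 0;0.2 -0.113 0.674 0 0 0 0;0.2 -0.113 0.674 0 0 0 0;0.2 0 0 0 0 0 0;0.2 0 0 0 0 0 0",
)

```text
time_s: 51.35
position: [0.6408, 0.2807, 0.139]
eef_rot: [3.141, -0.0, 2.785]
ft_force: [0.5, 0.0, -0.4]
opening: 0.0271
gripper_force: 29.7
```

Run:
```python
from h import *
s=r.state();print(s["position"],s["eef_rot"],s["opening"]);np.save("T5.npy",pose("wrist",s)[1]);cv2.imwrite("pics/w5.png",read_camera("wrist"))
```

```text
[0.64078535 0.28074354 0.13898246] [ 3.14103846e+00 -4.74907060e-04  2.78495369e+00] 0.027110228503305776
```

View pics/w5.png

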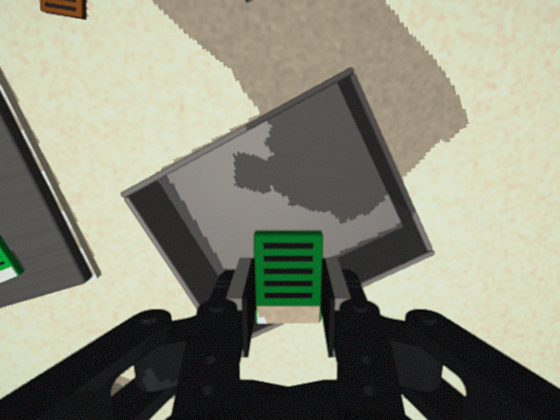

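The box rim corners are at (125,194), (352,70) and (432,254), and the cassette is held above its far part.

Run:
```python
from h import *
T=np.load("T5.npy"); c=w("wrist",[(125,194),(352,70),(432,254)],.06,T)
d=c[1]-c[0]; yaw=np.arctan2(-d[0],d[1]); ctr=(c[0]+c[2])/2
n=np.array([np.cos(yaw),np.sin(yaw),0]);y=np.array([-n[1],n[0],0])
print(c,np.linalg.norm(d),np.linalg.norm(c[2]-c[1]),yaw,ctr,ctr-.036*y,ctr+.036*y)
```

```text
[[0.58934402 0.1916854  0.06      ]
 [0.56964297 0.34593115 0.06      ]
 [0.69498373 0.36076838 0.06      ]] 0.15549882719450797 0.1262158809970844 0.1270372476793739 [0.64216388 0.27622689 0.06      ] [0.64672493 0.24051699 0.06      ] [0.63760283 0.31193679 0.06      ]
```

>>> drive_tool(
  targets="0.2 0 -0.05 0.5 0 0 0;0.2 0 0 0.6 0 0 0;0.2 0 0 0.5 0 0 0;0.2 0 0 0.28 0 0 0;0.2 0 0 0 0 0 0;0.2 0 0 0 0 0 0;0.45 0 0 0 0 0 0;0.45 0 0 0 0 0 0;0.45 0 0 0 0 0 0;0.45 0 0 -0.3 0 0 0;0.45 0 0 -0.7 0 0 0;0.45 0 0 -0.9 0 0 0",
)

```text
time_s: 52.6
position: [0.6391, 0.2776, 0.1407]
eef_rot: [-3.141, -0.002, 2.784]
ft_force: [0.4, 1.2, 0.3]
opening: 0.0387
gripper_force: 0.0
```

>>> drive_tool(
  targets="0.55 0.218 -0.65 0 0 0 0;0.55 0.218 -0.65 0 0 0 0;0.55 0.218 -0.65 0 0 0 0;0.55 0.218 -0.65 0 0 0 0;0.55 0.218 -0.65 0 0 0 0;0.55 0.218 -0.65 0 0 0 0;0.55 0.218 -0.65 0 0 0 0;0.55 0.218 -0.65 0 0 0 0;0.55 0 0 0 0 0 -0.09;0.55 0 0 0 0 0 -0.09;0.55 0 0 0 0 0 0;0.55 0 0 0 0 0 0",
)

```text
time_s: 53.8
position: [0.4677, 0.0651, 0.1411]
eef_rot: [3.14, 0.002, 3.063]
ft_force: [-0.4, -0.7, -0.3]
opening: 0.047
gripper_force: 0.0
```

```bash
sed -i 's/e2=(.641,.281),e3=(.637,.315)/e2=(.646,.243),e3=(.638,.309)/' cyc.py; python3 cyc.py e2 e3
```

```text
e2 [0.469 0.065] yaw -0.065 iou 0.985 was (0.4685, 0.0649, -0.074) tcp [0.4677 0.0651 0.1411]
grasp:
shift/50mm [-0.021 -0.005  2.422] rot/90deg [ 0.0011  0.0011 -0.0092]
up 2.4 to drop [-3.3   3.78  0.  ]
back [ 0.66 -3.79 -0.  ] turn z -0.072
```

>>> drive_tool(
  targets="0.55 -0.021 -0.005 0.5 0 0 -0.009;0.55 0 0 0.5 0 0 0;0.55 0 0 0.5 0 0 0;0.55 0 0 0.5 0 0 0;0.55 0 0 0.29 0 0 0;0.55 0 0 0.13 0 0 0;0.55 0 0 0 0 0 0;0.2 0 0 0 0 0 0;0.2 0 0 0 0 0 0;0.2 0 0 0 0 0 0;0.2 0 0 0 0 0 0;0.2 0 0 -0.3 0 0 0",
)

```text
time_s: 55.05
position: [0.4678, 0.0647, 0.0342]
eef_rot: [3.14, -0.001, 3.08]
ft_force: [-0.2, 0.4, -0.9]
opening: 0.027
gripper_force: 29.7
```

>>> drive_tool(
  targets="0.2 0 0 -0.5 0 0 0;0.2 0 0 -0.5 0 0 0;0.2 0 0 -0.5 0 0 0;0.2 0 0 -0.6 0 0 0;0.2 -0.471 0.54 0 0 0 0;0.2 -0.471 0.54 0 0 0 0;0.2 -0.471 0.54 0 0 0 0;0.2 -0.471 0.54 0 0 0 0;0.2 -0.471 0.54 0 0 0 0;0.2 -0.471 0.54 0 0 0 0;0.2 -0.471 0.54 0 0 0 0;0.2 0 0 0 0 0 0",
)

```text
time_s: 56.25
position: [0.6468, 0.2462, 0.1391]
eef_rot: [3.139, 0.002, 3.082]
ft_force: [0.5, 0.5, -0.2]
opening: 0.0269
gripper_force: 29.7
```

>>> drive_tool(
  targets="0.2 0 0 0 0 0 0;0.2 0 0 0.5 0 0 0;0.2 0 0 0.6 0 0 0;0.2 0 0 0.5 0 0 0;0.2 0 0 0.28 0 0 0;0.2 0 0 0 0 0 0;0.2 0 0 0 0 0 0",
)

```text
time_s: 56.95
position: [0.6449, 0.2432, 0.0473]
eef_rot: [3.14, 0.002, 3.08]
ft_force: [0.1, 0.3, 0.2]
opening: 0.0272
gripper_force: 29.7
```

>>> drive_tool(
  targets="0.42 0 0 0 0 0 0;0.42 0 0 0 0 0 0;0.42 0 0 -0.3 0 0 0;0.42 0 0 -0.7 0 0 0;0.42 0 0 -0.88 0 0 0;0.55 0.11 -0.632 0 0 0 0;0.55 0.11 -0.632 0 0 0 0;0.55 0.11 -0.632 0 0 0 0;0.55 0.11 -0.632 0 0 0 0;0.55 0.11 -0.632 0 0 0 0;0.55 0.11 -0.632 0 0 0 0;0.55 0 0 0 0 0 -0.072",
)

```text
time_s: 58.15
position: [0.5995, 0.0528, 0.141]
eef_rot: [3.141, 0.002, -3.092]
ft_force: [0.1, 0.5, 0.0]
opening: 0.0469
gripper_force: 0.0
```

>>> drive_tool(
  targets="0.55 0 0 0 0 0 0;0.55 0 0 0 0 0 0",
)

```text
time_s: 58.35
position: [0.6005, 0.0563, 0.1405]
eef_rot: [3.14, 0.002, -3.092]
ft_force: [-0.3, 0.6, 0.1]
opening: 0.047
gripper_force: 0.0
```

```bash
python3 cyc.py e3
```

```text
e3 [0.6007 0.056 ] yaw 0.034 iou 0.974 was (0.6008, 0.0562, 0.048) tcp [0.6005 0.0563 0.1405]
grasp:
shift/50mm [ 0.003 -0.009  2.41 ] rot/90deg [0.001  0.0015 0.0097]
up 2.4 to drop [-0.92  5.03  0.  ]
```

>>> drive_tool(
  targets="0.55 0 -0.009 0.5 0 0 0.009;0.55 0 0 0.5 0 0 0;0.55 0 0 0.5 0 0 0;0.55 0 0 0.5 0 0 0;0.55 0 0 0.28 0 0 0;0.55 0 0 0.13 0 0 0;0.55 0 0 0 0 0 0;0.2 0 0 0 0 0 0;0.2 0 0 0 0 0 0;0.2 0 0 0 0 0 0;0.2 0 0 0 0 0 0;0.2 0 0 -0.3 0 0 0",
)

```text
time_s: 59.6
position: [0.5991, 0.0556, 0.0333]
eef_rot: [3.14, -0.001, -3.104]
ft_force: [-0.6, -0.3, -0.1]
opening: 0.0271
gripper_force: 29.6
```

>>> drive_tool(
  targets="0.2 0 0 -0.5 0 0 0;0.2 0 0 -0.5 0 0 0;0.2 0 0 -0.5 0 0 0;0.2 0 0 -0.6 0 0 0;0.2 -0.115 0.629 0 0 0 0;0.2 -0.115 0.629 0 0 0 0;0.2 -0.115 0.629 0 0 0 0;0.2 -0.115 0.629 0 0 0 0;0.2 -0.115 0.629 0 0 0 0;0.2 -0.115 0.629 0 0 0 0;0.2 -0.115 0.629 0 0 0 0;0.2 -0.115 0.629 0 0 0 0",
)

```text
time_s: 60.8
position: [0.6365, 0.3099, 0.1397]
eef_rot: [3.14, 0.001, -3.104]
ft_force: [0.6, -0.2, -0.4]
opening: 0.0266
gripper_force: 29.6
```

>>> drive_tool(
  targets="0.2 0 0 0 0 0 0;0.2 0 0 0.5 0 0 0;0.2 0 0 0.6 0 0 0;0.2 0 0 0.5 0 0 0;0.2 0 0 0.28 0 0 0;0.2 0 0 0 0 0 0;0.2 0 0 0 0 0 0",
)

```text
time_s: 61.5
position: [0.6371, 0.3087, 0.0466]
eef_rot: [3.14, 0.002, -3.104]
ft_force: [0.3, -0.5, 0.1]
opening: 0.0268
gripper_force: 29.7
```

>>> drive_tool(
  targets="0.42 0 0 0 0 0 0;0.42 0 0 0 0 0 0;0.42 0 0 0 0 0 0;0.42 0 0 -0.3 0 0 0;0.42 0 0 -0.7 0 0 0;0.42 0 0 -0.9 0 0 0;0.55 0 0 -0.8 0 0 0;0.55 0 0 -0.8 0 0 0;0.55 0.5 -0.5 -0.5 0 0 0;0.55 0.5 -0.5 -0.5 0 0 0;0.55 0.5 -0.5 0 0 0 0;0.55 0.5 -0.5 0 0 0 0",
)

```text
time_s: 62.7
position: [0.5397, 0.2041, 0.2719]
eef_rot: [3.139, 0.004, -3.103]
ft_force: [-0.2, -0.4, 1.0]
opening: 0.0473
gripper_force: 0.0
```

>>> drive_tool(
  targets="0.55 0.5 -0.5 0 0 0 0;0.55 0.5 -0.5 0 0 0 0;0.55 0.2 -0.6 0 0 0 0;0.55 0 -0.6 0 0 0 0;0.55 0 -0.6 0 0 0 0;0.55 0 -0.6 0 0 0 0;0.55 0 0 0 0 0 0;0.55 0 0 0 0 0 0",
)

```text
time_s: 63.5
position: [0.4868, 0.0323, 0.2707]
eef_rot: [3.14, 0.002, -3.105]
ft_force: [-0.2, -0.5, 0.1]
opening: 0.047
gripper_force: 0.0
```

Run:
```python
from h import *
a=read_camera("scene");b=read_camera("side")
cv2.imwrite("pics/fin.png",np.hstack([cv2.resize(a[130:330,100:500],(560,280)),np.zeros((280,1,3),np.uint8)])) 
x=cv2.resize(a[130:330,110:490],(760,400),interpolation=cv2.INTER_CUBIC); y=cv2.resize(b[250:400,200:380],(240,200)); z=cv2.resize(b[130:280,190:370],(240,200))
out=np.zeros((600,760,3),np.uint8); out[:400]=x; out[400:,:240]=y; out[400:,240:480]=z
cv2.imwrite("pics/fin.png",out)
```

```text
(no output)
```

View pics/fin.png

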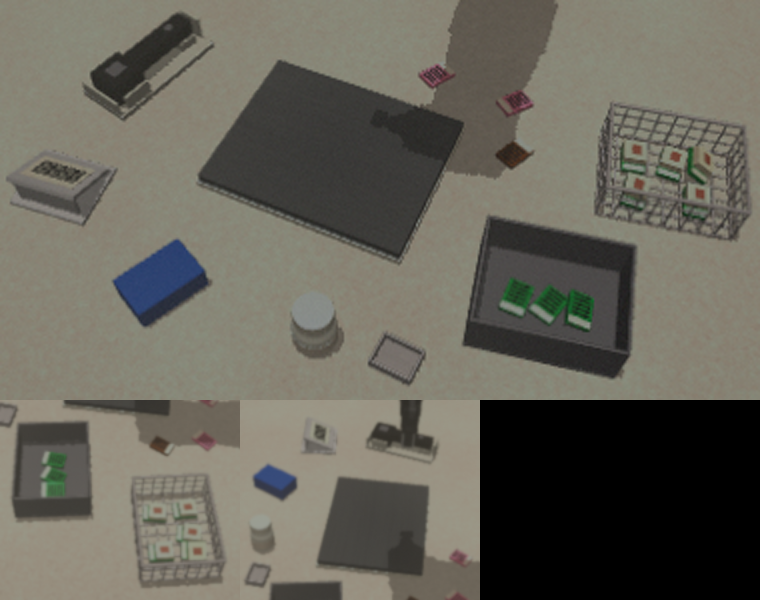

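The slab is empty. All 5 blocks are in the basket (one leans on its side, at rest), all 3 empties are in the reject box, the scanner is in its cradle, and the bystanders have not moved. Handing in.

```bash
python3 -c "
from plant import r
print(r.sign_off())"
```

```text
the job is handed in; nothing more can be done
None
```

The label was scanned first and held for over two seconds; the scanner is back in its cradle, all 5 finished blocks are in the wire basket (one leaning on its side), all 3 empty cassettes are in the reject box, and the job is handed in at about 64 s with no verdict returned.

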